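Set out the miniatures on the sloped display and switch on the lamp

ROBOT

A 6-joint arm with a two-finger parallel gripper is mounted at the origin on the work surface. World frame = base frame: x ahead of the robot, y to its left, z up, the work surface at z = 0. Lengths are in m, angles in degrees, forces in N, time in s.
With the tool pointing down it reaches from about 0.3 to 0.75 m from the base axis. Payload 8.5 kg.
Tool frame: the origin (TCP) lies at the very end of the fingers, on their centre line; the grasp point (between the pads) lies 19 mm behind it; z points along the fingers, y is the line along which they close (so a half turn about z gives the same grasp; the last joint's range is limited). The gripper opens to 85 mm and grips with 20 to 120 N. Pads are 22 mm wide; open, the fingers measure 114 mm over their backs; the gripper's body (76 mm by 85 mm) begins 54 mm behind the grasp point. The pads swing forward as they close: fully open they stand 13 mm farther back than shut.
Start: joints at [-86.477, 21.807, 74.336, -0, 83.858, -12.336], TCP at [0.15, -0.529, 0.231] pointing down, gripper open.
Joint ranges: [-178.18, 178.18], [-50.72, 133.34], [12.68, 142.11], [-81.47, 261.47], [9.98, 163.14], [-165.26, 165.26]. Speed limits (degrees/s): [136.94, 136.94, 180, 180, 180, 180].

INTERFACE

Orientations are given as a 3x3 rotation matrix whose columns are the frame's x, y, z axes.
In Python, from rig import env, imaging gives the robot as it stands. The module is installed in compiled form; this text tells all that it offers.
- The arm moves only by the tool arm_command, never from a script. Its arguments are lists of equal length, an entry for each row: "turn": the turn, a rotation vector about the tool's x, y, z in units of 5 degrees (1.0 is 5 degrees), a list of three; "xyz": the shift along the tool's x, y, z in units of 50 mm (1.0 is 50 mm), a list of three; "claw": the finger opening in mm, from 0 to 85.4. A call has 1 to 12 rows; each row shifts and turns the commanded pose from where the row before left it, along the tool's axes as they then stand; what a row does not reach is not made up. A row lasts 1/10 s, in which the tool goes at most 50 mm and 8.59 degrees, less where a joint would pass 70% of its speed; a pose out of reach is approached as far as the arm can. A call is refused whole if a number of a shift passes 1 or a number of a turn 1, either way. A call with a gripper value outside its range is refused whole. The fingers move at their own pace and stop on an object; "squeeze" is the grip in N (left out, the last holds). Time passes only in rows, so rows that do not move let the fingers close. It gives the time, the measured TCP pose, the force, the opening and the grip force at its end, in the units of the state.
- env.observe(): the state, without advancing time (a new reading comes with each control period).
- imaging.get_image(name): name is "scene" or "top"; returns (picture, depth): 420x560x3 uint8, blue, green, red; 420x560 float32, m along the optical axis (not along the pixel's ray), 0 where there is no reading.
- imaging.camera_info(name): a dict with "camera_matrix" (3x3 intrinsics, pixels), "rvec" (rotation vector, rad) and "tvec" (3), from world to camera coordinates, as OpenCV has them. Camera axes: x right, y down, z forward; pixel columns grow to the right and rows downward; lengths in m; the calibration is good to about 2 mm. A picture is of the moment at which its call begins. camera_info takes no time and is no camera call.
- env.close_job(): hands the job in; it is judged then, once.
The state is a dict: "time_s": time; "q": joint angles; "qvel": joint speeds; "joint_efforts": joint torques, N m; "position": TCP position; "tool_rot": TCP orientation; "ft_force": force on the tool from outside, world axes, zero at the start; "wrist_torque": the same for the moment, N m; "grip_width": finger opening in m; "gripper_force": force on a finger pad.
Only numpy, scipy, OpenCV 4.12 (cv2) and the standard library are available. Lean on these libraries where they do the work, as an engineer would, in place of code of your own. Each camera call takes 0.05 s, during which the arm holds its last target. There are 200 camera calls.

TASK

First take the bar magnifier off the sloped display stand and lay it level across the two narrow brass uprights of its rest, between their end lips. Then set every framed miniature that is out on the table on the sloped board, face up, side by side and none on another, top edge (the flower end, with the small dark plate) up the slope, square and with its bottom edge down against the ledge. Last, throw the lamp lever fully over, away from the robot, leaving the other things on the table where they are.

Things in the scene. Friction and masses are not known exactly. Their poses are not given: they have to be found in the camera images.
- board: Sloped board (25 degrees) of the fixed display stand, facing the visitors: its low edge is on the far side from the robot. Origin: on its surface at the ledge's inner face, mid-width, 25 mm up. x up the slope (surface ends at 108 mm), y along the ledge (-190 to 190 mm), z out of the surface. The ledge, as long as the board, is 12 mm thick, 7 mm high. At the start the magnifier lies along the ledge.
- magnifier_c (a point): Centre of the bar magnifier, a loose straight bar of clear plastic with aluminium sides and black end caps, 150 mm long (its x), 32 mm wide (y), 22 mm thick (z), about 140 g. Either way round is the same.
- magnifier: The same bar magnifier, origin at the middle of its underside, 11 mm below its centre; same axes.
- rest_seat (a point): Middle of the fixed magnifier rest at the height of its two brass uprights' tops, 50 mm above the table. x from one upright to the other, z up. Uprights: 10 mm thin (x), 58 wide (y), at x = -50 and 50 mm, with end lips 7 mm high, 48 mm apart inside; open between, down to an 8 mm foot 130 x 70 mm. The magnifier lies along x, its centre 11 mm above this point.
- mini1_c (a point): Centre of framed miniature 1: rigid light-wood frame, white panel with green leaves and a flower, 70 mm tall (its x, pointing to the top edge, which has a small flat dark steel plate), 44 mm wide (y), 16 mm thick (z out of the face), about 70 g. Starts face up on the table. 4 or 5 miniatures are present, all alike.
- mini2_c (a point): Centre of framed miniature 2, same size and axes as miniature 1.
- mini3_c (a point): Centre of framed miniature 3, same size and axes as miniature 1.
- mini4_c (a point): Centre of framed miniature 4, same size and axes as miniature 1.
- mini5_c (a point): Centre of framed miniature 5, same size and axes as miniature 1.
- mini1: Miniature 1, origin on its back, 8 mm behind its centre and 8 mm from it towards the bottom edge; same axes.
- mini2: Miniature 2, likewise.
- mini3: Miniature 3, likewise.
- mini4: Miniature 4, likewise.
- mini5: Miniature 5, likewise.
- lamp_lever (a joint): Lamp lever, a toggle on a black block: 0 (off) leans to the -x side of lamp_pivot, 1.0 rad (on) leans as far to its +x side, upright at 0.5. It turns stiffly (about 1 N at the ball) and stays where it is left.
- lamp_lever_tip (a point): Centre of the black ball, 26 mm across, at the lever's end, 80 mm from the pivot; the stem below it is 10 mm thick.
- lamp_pivot (a point): Pivot of the lamp lever, 22 mm above the table, fixed to the block (70 x 50 x 25 mm). x is the direction in which the lever is thrown to switch on, y the hinge axis, z up.
- snips: Thread snips lying on the table, 85 x 24 x 8 mm; leave alone. Origin at the middle of the underside.
- pin_tin: Round pin tin, 52 mm across, 30 mm high; leave alone. Origin at the middle of the underside.
- bobbin: Bare wooden bobbin standing up, 40 mm across, 46 mm high; leave alone. Origin at the middle of the underside.
- thimble_pot: White ceramic thimble pot with lid, 52 mm across, 41 mm high; leave alone. Origin at the middle of the underside.
- chalk_block: Block of tailor's chalk, 50 x 30 x 12 mm; leave alone. Origin at the middle of the underside.
Not all that is in view belongs to the job. Leave any purple or turquoise look-alike of the mini5 alone. What is shaped like the part that bears lamp_lever but turquoise is not meant.

How it is judged:
By the outcome, as a careful person would: the job done as asked, in the order asked, and still so for the second after the job is handed in, with the robot touching nothing.
Of mini1, mini2, mini3, mini4, mini5 only 4 to 5 are there at a start; the rules pass over those that are not, and their reading is None.
At some moment in a run one of mini1, mini2, mini3, mini4, mini5 may be knocked a few centimetres aside while the robot is not near it.
It also fails if it takes over 210 s, if anything falls off the work surface, if the arm or the gripper's body presses on something with over 40 N, if the wrist force passes 120 N, or if a joint passes its speed limit or range.

## Working session

There is one attempt and no reset: what is moved stays moved. The work goes in short steps, Python scripts to look and compute and a tool call to move; the robot and the scene stay as the last step left them, time stands still between calls to the robot, and variables do not carry over. Pictures are saved under pics/ and viewed, at most 14 in all, crops included, and the job is handed in when it is done.

Besides the shell and the picture viewer there is one more tool, called after "Call:" as name(argument=value, ...) on one line, values as JSON. arm_command: Moves the arm, as the interface text tells. Its arguments: {"type":"object","properties":{"turn":{"type":"array"},"xyz":{"type":"array"},"claw":{"type":"array"},"squeeze":{"type":"number"}},"required":["turn","xyz","claw"]}

```bash
mkdir -p pics
cat > h.py <<'E'
import numpy as np, cv2
from rig import env, imaging
def cam(n):
    c=imaging.camera_info(n); R=cv2.Rodrigues(np.array(c["rvec"],float))[0]
    return np.array(c["camera_matrix"],float),R,np.array(c["tvec"],float).ravel()
def cloud(n,d):
    K,R,t=cam(n); v,u=np.indices(d.shape)
    p=np.stack([(u-K[0,2])/K[0,0]*d,(v-K[1,2])/K[1,1]*d,d],-1)
    return (p-t)@R
E
python3 - <<'E'
from h import *
for n in("scene","top"):
    im,d=imaging.get_image(n); cv2.imwrite(f"pics/{n}0.png",cv2.resize(im,(784,588),interpolation=cv2.INTER_CUBIC)); np.savez(f"{n}0.npz",im=im,d=d)
    K,R,t=cam(n); print(n,K.round(1).tolist(),(-R.T@t).round(3),R.round(3).tolist())
s=env.observe(); print({k:np.round(v,3).tolist() for k,v in s.items()})
E
```

```text
scene [[483.2, 0.0, 277.2], [0.0, 483.2, 206.7], [0.0, 0.0, 1.0]] [ 1.488 -0.051  1.347] [[0.059, 0.998, -0.01], [0.789, -0.053, -0.612], [-0.611, 0.028, -0.791]]
top [[457.7, 0.0, 278.3], [0.0, 457.7, 211.3], [0.0, 0.0, 1.0]] [ 0.434 -0.     1.219] [[0.005, -1.0, 0.023], [-0.998, -0.007, -0.061], [0.061, -0.023, -0.998]]
{'time_s': 0.1, 'q': [-86.476, 21.837, 74.38, 0.001, 83.859, -12.336], 'qvel': [0.041, -0.06, -0.104, -0.082, 0.037, -0.063], 'joint_efforts': [0.005, -44.922, -23.165, -0.0, 0.004, -0.0], 'position': [0.15, -0.529, 0.231], 'tool_rot': [[0.962, 0.273, -0.0], [0.273, -0.962, 0.001], [0.0, -0.001, -1.0]], 'ft_force': [-1.046, -0.312, -0.27], 'wrist_torque': [-0.035, -0.01, 0.028], 'gripper_force': 0.0, 'grip_width': 0.085}
```

View pics/top0.png

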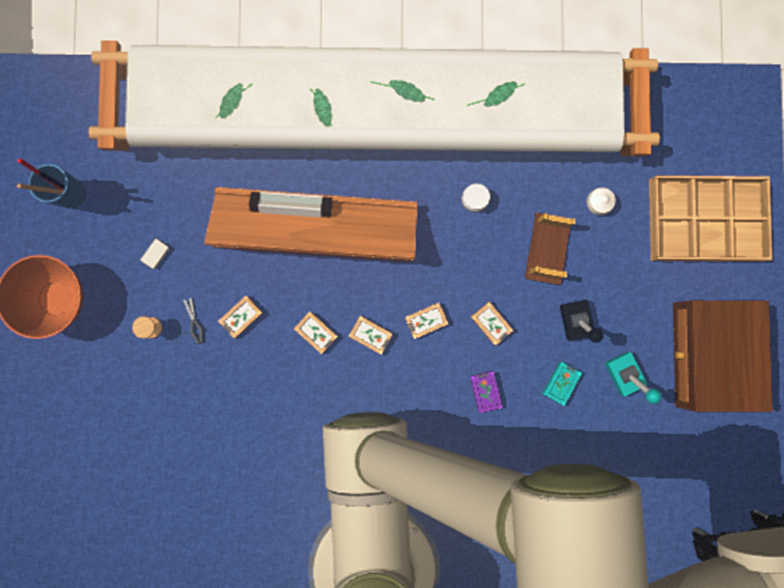

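View pics/scene0.png

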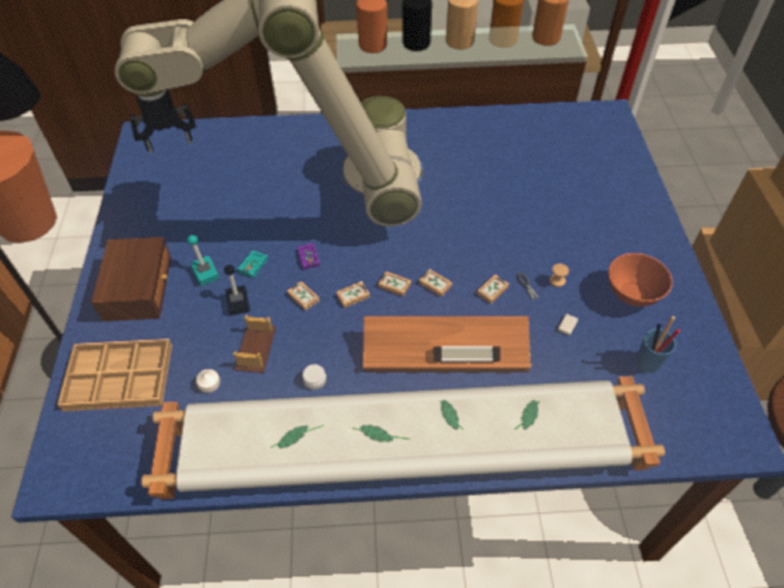

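The top view shows five wood-framed miniatures, in view pixels: (240,316), (317,332), (371,335), (427,320) and (493,323). The purple (487,391) and turquoise (563,383) ones are look-alikes. The magnifier is at (290,204) on the board and the rest at (551,248). The black lever at (578,320) is the one meant, since the one at (630,373) is turquoise. I'll measure these and confirm in a crop.

```bash
cat >> h.py <<'E'
def minis(im,d,lo=0.010,hi=0.024,P=None):
    """upright-lying miniatures from the top view: (centre, yaw of x axis)"""
    P=cloud("top",d) if P is None else P
    hsv=cv2.cvtColor(im,cv2.COLOR_BGR2HSV); 
    m=((P[...,2]>lo)&(P[...,2]<hi)&(d>0)).astype(np.uint8)
    n,l,st,_=cv2.connectedComponentsWithStats(m); out=[]
    for i in range(1,n):
        if not 150<st[i,4]<2500: continue
        q=P[l==i]; r=cv2.minAreaRect((q[:,:2]*1000).astype(np.float32))
        out.append((st[i],r,np.median(q[:,2]),l==i))
    return out,hsv,P
E
python3 - <<'E'
from h import *
z=np.load("top0.npz"); im,d=z["im"],z["d"]
o,hsv,P=minis(im,d)
for st,r,zz,mk in o: print(st.tolist(),np.round(r[0],1),np.round(r[1],1),round(r[2],1),zz.round(4),np.median(hsv[mk],0))
crop=im[135:300,90:480]; cv2.imwrite("pics/c0.png",cv2.resize(crop,None,fx=2.05,fy=2.05,interpolation=cv2.INTER_CUBIC))
a=im[208:256,145:375];cv2.imwrite("pics/c1.png",cv2.resize(a,None,fx=3.47,fy=3.47,interpolation=cv2.INTER_CUBIC))
p=lambda u,v:P[v,u].round(4)
for u,v in [(160,155),(280,175),(160,165),(220,170),(290,180),(180,146),(210,146),(207,147),(230,147),(293,148),(152,170),(295,183)]: print((u,v),p(u,v))
# rest & lever points
for nm,(u0,u1,v0,v1),lo in [("rest",(370,415,148,205),.045),("lever",(398,440,210,248),.06),("levall",(398,440,210,248),.015)]:
    q=P[v0:v1,u0:u1].reshape(-1,3); q=q[(q[:,2]>lo)]; r=cv2.minAreaRect((q[:,:2]*1000).astype(np.float32)); print(nm,len(q),r,q.mean(0),q[:,2].max())
E
```

```text
[15, 192, 41, 42, 631] [500.  602.2] [106.2 101. ] 0.3 0.0161 [  8. 151. 117.]
[156, 212, 32, 30, 375] [467.  251.7] [43.9 70.6] 42.3 0.0136 [ 16.  86. 229.]
[290, 216, 30, 26, 388] [462.1 -97.3] [43.8 69.9] 24.2 0.0139 [ 16.   75.5 232. ]
[337, 216, 30, 31, 375] [ 457.2 -221.3] [69.9 44.1] 39.4 0.014 [ 16.  79. 230.]
[211, 223, 30, 30, 375] [438.6 110.8] [69.3 44.2] 46.6 0.0136 [ 17.  75. 231.]
[250, 226, 30, 27, 377] [434.3   7.6] [69.7 43.8] 61.1 0.0138 [ 17.  80. 231.]
[388, 259, 28, 31, 397] [ 345.3 -353.7] [44.5 69.7] 59.3 0.0145 [ 88. 193. 180.]
[337, 265, 22, 30, 409] [ 329.3 -209.9] [70.2 44.1] 12.8 0.014 [140. 147. 171.]
[292, 371, 19, 49, 473] [ 33.3 -88.8] [124.8  41.9] 5.3 0.0132 [ 19.  55. 126.]
[225, 382, 14, 38, 318] [19.7 89.3] [93.8 34.1] 1.1 0.013 [ 20.  55. 220.]
(160, 155) [0.6493 0.2784 0.0433]
(280, 175) [ 0.5977 -0.0309  0.0604]
(160, 165) [0.6212 0.2747 0.0566]
(220, 170) [0.6095 0.122  0.0583]
(290, 180) [ 0.5848 -0.0563  0.063 ]
(180, 146) [0.6704 0.2247 0.0574]
(210, 146) [0.6719 0.1489 0.0537]
(207, 147) [0.6678 0.1555 0.0611]
(230, 147) [0.6701 0.0978 0.0526]
(293, 148) [ 0.6745 -0.0657  0.0259]
(152, 170) [0.6074 0.2933 0.0617]
(295, 183) [ 0.5763 -0.0686  0.0703]
rest 194 ((511.3173522949219, -205.62594604492188), (115.37552642822266, 423.7211608886719), 35.950740814208984) [ 0.59286851 -0.31355982  0.11109907] 1.2188814514417432
lever 113 ((440.6205139160156, -200.32406616210938), (400.05181884765625, 30.148740768432617), 89.653076171875) [ 0.43793477 -0.37575617  0.12835669] 1.2188814514417432
levall 589 ((431.28472900390625, -208.17959594726562), (76.49131774902344, 408.7864990234375), 9.950700759887695) [ 0.46106936 -0.37831016  0.04643665] 1.2188814514417432
```

View pics/c1.png

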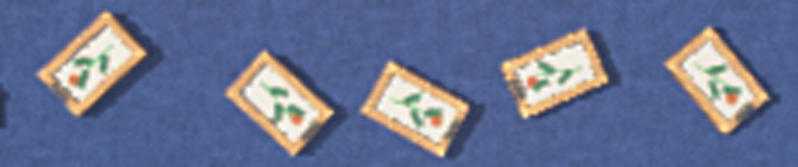

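View pics/c0.png

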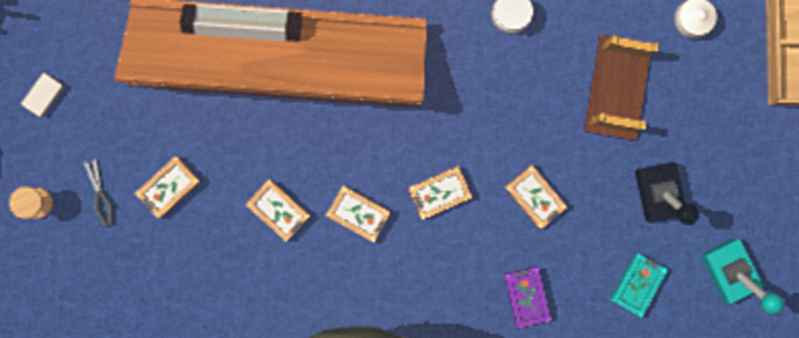

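The enlarged crops confirm five wood-framed miniatures, each with its dark plate at the flower end. In c1 the plates are at (62,95), (310,135), (452,140), (515,90) and (750,115). The black lever is at c0 (665,190). Next I fit the board, ledge, magnifier, rest and lever.

```bash
cat > fit.py <<'E'
from h import *
z=np.load("top0.npz"); im,d=z["im"],z["d"]; P=cloud("top",d)
rng=np.random.default_rng(0)
B=P[128:192,140:305].reshape(-1,3); B=B[(B[:,2]>.012)&(B[:,2]<.2)]
C=B[(B[:,0]<.63)&(B[:,2]>.03)]
best=0
for _ in range(300):
    a=C[rng.choice(len(C),3,False)]; n=np.cross(a[1]-a[0],a[2]-a[0]); L=np.linalg.norm(n)
    if L<1e-5: continue
    n/=L; k=np.abs((C-a[0])@n)<.002
    if k.sum()>best: best=k.sum(); K=k
c=C[K].mean(0); n=np.linalg.svd(C[K]-c)[2][2]; n*=np.sign(n[2])
h=(B-c)@n
print("plane",best,len(C),c.round(4),n.round(4),"tilt",np.degrees(np.arccos(n[2])).round(2),"yaw of -x", np.degrees(np.arctan2(n[1],n[0])).round(2))
def rect(q): r=cv2.minAreaRect((q[:,:2]*1000).astype(np.float32)); return np.round(r[0],1),np.round(r[1],1),round(r[2],1)
# board coords using fitted normal
bz=n; bx=np.array([0,0,1.])-n[2]*n; bx/=np.linalg.norm(bx); by=np.cross(bz,bx)
Q=np.c_[(B-c)@bx,(B-c)@by,h]
s=Q[np.abs(h)<.003]; print("surf x",np.percentile(s[:,0],[.5,99.5]).round(4),"y",np.percentile(s[:,1],[.5,99.5]).round(4),"rect in board",rect(s))
l=Q[(h>.004)&(h<.010)&(Q[:,0]<-.02)]; print("ledge",len(l),rect(l),np.percentile(l[:,0],[2,50,98]).round(4),np.median(l[:,2]))
g=Q[(h>.014)&(h<.035)]; print("mag",len(g),rect(g),np.percentile(g[:,2],[5,50,95]).round(4))
gc=np.array([*(np.array(rect(g)[0])/1000),0]); print("mag on-surface world",(c+gc[0]*bx+gc[1]*by).round(4))
print("c",c.round(4).tolist(),"bx",bx.round(4).tolist(),"by",by.round(4).tolist())
T=P[145:210,368:418].reshape(-1,3); q=T[(T[:,2]>.04)&(T[:,2]<.08)]
print("uprights",rect(q),np.percentile(q[:,2],[50,95]))
for sgn in(1,-1):
    w=q[(sgn*(q[:,0]-q[:,0].mean())>0)]; print(rect(w),w.mean(0).round(4))
q=T[(T[:,2]>.004)&(T[:,2]<.02)]; print("foot",rect(q))
T=P[208:250,395:440].reshape(-1,3); 
for lo,hi in((.012,.03),(.03,.06),(.07,.13)):
    q=T[(T[:,2]>lo)&(T[:,2]<hi)]; print("lev",lo,len(q),rect(q),q.mean(0).round(4),q[:,2].max().round(4))
E
python3 fit.py
```

```text
plane 1729 2629 [0.6067 0.0979 0.06  ] [ 0.4387 -0.0272  0.8982] tilt 26.08 yaw of -x -3.55
surf x [-0.0858  0.0246] y [-0.2067  0.1696] rect in board (array([-33.8, -18.7]), array([380.2, 119.1]), 89.9)
ledge 535 (array([-59.4, -18.8]), array([ 78.2, 378.1]), 0.1) [-0.0966 -0.0849 -0.0287] 0.007164467550187277
mag 700 (array([-64.8, -63. ]), array([150.2,  36.6]), 90.0) [0.0167 0.0217 0.0254]
mag on-surface world [0.6687 0.1571 0.0315]
c [0.6067, 0.0979, 0.06] bx [-0.8965, 0.0556, 0.4396] by [-0.0619, -0.9981, 0.0]
uprights (array([ 602. , -330.8]), array([ 57.8, 110.4]), 80.1) [0.04998514 0.0570971 ]
(array([ 650.8, -339.1]), array([56.8, 11.4]), 80.8) [ 0.6501 -0.3384  0.0498]
(array([ 552.8, -322.2]), array([57.8, 10.5]), 80.1) [ 0.5522 -0.3218  0.0499]
foot (array([ 601.8, -333.6]), array([129.8, 172.9]), 89.1)
lev 0.012 385 (array([ 464.8, -382.6]), array([69.9, 52.2]), 12.0) [ 0.467  -0.3773  0.0241] 0.0298
lev 0.03 102 (array([ 467.9, -384.6]), array([36.7, 34. ]), 1.0) [ 0.4644 -0.3827  0.0364] 0.0597
lev 0.07 102 (array([ 435.1, -388.8]), array([25.3, 24.2]), 53.8) [ 0.437  -0.3862  0.1013] 0.1109
```

```bash
cat > plan.py <<'E'
from h import *
from scipy.spatial.transform import Rotation as Ro
yw=np.radians(176.45); t=np.radians(25)
O=np.array([.6839,.1119,.0245])
bx=np.array([np.cos(t)*np.cos(yw),np.cos(t)*np.sin(yw),np.sin(t)]); by=np.array([-np.sin(yw),np.cos(yw),0]); bn=np.cross(bx,by)
def bp(x,y,z): return O+x*bx+y*by+z*bn
def down(yaw): a=np.radians(yaw); x=np.array([np.cos(a),np.sin(a),0]); z=np.array([0,0,-1.]); return np.c_[x,np.cross(z,x),z]
def onb(x): return np.c_[x,np.cross(-bn,x),-bn]   # tool normal to board
def seg(p0,R0,p1,R1,n=None,show=True):
    w=Ro.from_matrix(R0.T@R1).as_rotvec()
    if n is None: n=int(np.ceil(max(np.abs(np.degrees(w)).max()/5/.98,np.linalg.norm(p1-p0)/.045,np.degrees(np.linalg.norm(w))/8,1)))
    for n in range(n,60):
        r=Ro.from_rotvec(w/n); S=sum((Ro.from_rotvec(w*k/n).as_matrix() for k in range(n)),np.zeros((3,3)))
        v=np.linalg.solve(S,R0.T@(p1-p0))
        if np.abs(v).max()<.048: break
    if show: print(f"{n} rows: turn",np.round(np.degrees(w/n)/5,3).tolist(),"xyz",np.round(v/.05,3).tolist())
def go(*wps,s=None):
    s=s or env.observe(); p,R=np.array(s["position"]),np.array(s["tool_rot"])
    print("t",round(s["time_s"],2),"at",p.round(4).tolist(),"F",np.round(s["ft_force"],1).tolist(),"w",round(s["grip_width"],4),"g",round(s["gripper_force"],1))
    for a,b in wps:
        seg(p,R,np.array(a),b); p,R=np.array(a),b
E
python3 - <<'E'
from plan import *
R=onb(-by); print(R.round(3).tolist())
g=lambda h:bp(.0165,-.0443,h)
print(g(.0095))
go((g(.06)+[0,0,.09],R),(g(.06),R),(g(.0095),R))
E
```

```text
[[0.062, 0.905, -0.422], [0.998, -0.056, 0.026], [-0.0, -0.423, -0.906]]
[0.67572482 0.15679235 0.04008313]
t 0.1 at [0.1503, -0.5288, 0.2308] F [-1.0, -0.3, -0.3] w 0.0851 g 0.0
20 rows: turn [0.217, -0.154, -0.694] xyz [0.936, -0.029, 0.019]
2 rows: turn [0.0, 0.0, 0.0] xyz [0.0, 0.38, 0.816]
2 rows: turn [0.0, 0.0, 0.0] xyz [0.0, 0.0, 0.505]
```

Call:
arm_command(turn=[[0.217,-0.154,-0.694],[0.217,-0.154,-0.694],[0.217,-0.154,-0.694],[0.217,-0.154,-0.694],[0.217,-0.154,-0.694],[0.217,-0.154,-0.694],[0.217,-0.154,-0.694],[0.217,-0.154,-0.694],[0.217,-0.154,-0.694],[0.217,-0.154,-0.694]], xyz=[[0.936,-0.029,0.019],[0.936,-0.029,0.019],[0.936,-0.029,0.019],[0.936,-0.029,0.019],[0.936,-0.029,0.019],[0.936,-0.029,0.019],[0.936,-0.029,0.019],[0.936,-0.029,0.019],[0.936,-0.029,0.019],[0.936,-0.029,0.019]], claw=[85,85,85,85,85,85,85,85,85,85])

```text
time_s: 1.1
position: [0.5349, -0.2735, 0.2027]
tool_rot: [[0.624, 0.752, -0.213], [0.778, -0.622, 0.083], [-0.07, -0.217, -0.974]]
ft_force: [0.8, -0.3, -0.5]
grip_width: 0.0848
gripper_force: 0.0
```

Call:
arm_command(turn=[[0.217,-0.154,-0.694],[0.217,-0.154,-0.694],[0.217,-0.154,-0.694],[0.217,-0.154,-0.694],[0.217,-0.154,-0.694],[0.217,-0.154,-0.694],[0.217,-0.154,-0.694],[0.217,-0.154,-0.694],[0.217,-0.154,-0.694],[0.217,-0.154,-0.694],[0,0,0]], xyz=[[0.936,-0.029,0.019],[0.936,-0.029,0.019],[0.936,-0.029,0.019],[0.936,-0.029,0.019],[0.936,-0.029,0.019],[0.936,-0.029,0.019],[0.936,-0.029,0.019],[0.936,-0.029,0.019],[0.936,-0.029,0.019],[0.936,-0.029,0.019],[0,0,0]], claw=[85,85,85,85,85,85,85,85,85,85,70])

```text
time_s: 2.2
position: [0.6966, 0.1617, 0.1734]
tool_rot: [[0.053, 0.904, -0.424], [0.999, -0.047, 0.023], [0.001, -0.425, -0.905]]
ft_force: [-0.2, -0.4, -0.7]
grip_width: 0.0728
gripper_force: 0.0
```

Run:
```python
from plan import *
R=onb(-by); g=lambda h:bp(.0165,-.0443,h)
s=env.observe(); print(np.round(s["q"],1),np.round(s["tool_rot"],3).tolist())
go((g(.06),R),(g(.0095),R))
```

```text
[  2.7  56.4  20.5   3.1 128.1   7.1] [[0.053, 0.904, -0.424], [0.999, -0.047, 0.023], [0.001, -0.425, -0.905]]
t 2.2 at [0.6966, 0.1617, 0.1734] F [-0.2, -0.4, -0.7] w 0.0728 g 0.0
2 rows: turn [-0.015, 0.019, 0.05] xyz [-0.063, 0.379, 0.789]
2 rows: turn [0.0, 0.0, 0.0] xyz [0.0, 0.0, 0.505]
```

Call:
arm_command(turn=[[-0.015,0.019,0.05],[-0.015,0.019,0.05],[0,0,0],[0,0,0]], xyz=[[-0.063,0.379,0.789],[-0.063,0.379,0.789],[0,0,0.4],[0,0,0]], claw=[70,70,70,70])

```text
time_s: 2.6
position: [0.6877, 0.1487, 0.0665]
tool_rot: [[0.072, 0.902, -0.426], [0.997, -0.066, 0.029], [-0.002, -0.427, -0.904]]
ft_force: [0.0, 1.2, -0.4]
grip_width: 0.0703
gripper_force: 0.0
```

Run:
```python
from plan import *
R=onb(-by); g=lambda h:bp(.0165,-.0443,h)
s=env.observe(); print(np.round(s["q"],1),np.round(s["tool_rot"],3).tolist())
go((g(.0095),R))
im,d=imaging.get_image("scene"); cv2.imwrite("pics/s1.png",cv2.resize(im[190:290,240:390],None,fx=5,fy=5,interpolation=cv2.INTER_CUBIC))
```

```text
[  1.7  57.8  34.4   2.6 112.9   6.3] [[0.072, 0.902, -0.426], [0.997, -0.066, 0.029], [-0.002, -0.427, -0.904]]
t 2.6 at [0.6877, 0.1487, 0.0665] F [0.0, 1.2, -0.4] w 0.0703 g 0.0
1 rows: turn [-0.054, -0.026, -0.113] xyz [0.145, -0.002, 0.585]
```

View pics/s1.png

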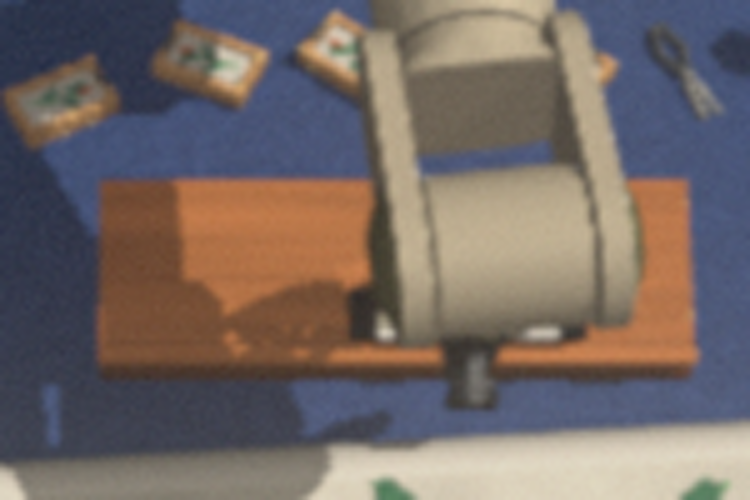

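The picture shows the gripper over the bar at about (470,330), between the end caps at (360,310) and (570,330). I descend and close.

Call:
arm_command(turn=[[-0.027,-0.013,-0.056],[-0.027,-0.013,-0.056],[0,0,0],[0,0,0],[0,0,0],[0,0,0],[0,0,0],[0,0,0]], xyz=[[0.072,0,0.29],[0.072,0,0.29],[0,0,0],[0,0,0],[0,0,0],[0,0,0],[0,0,0],[0,0,0]], claw=[70,70,70,25,25,25,25,25], squeeze=40)

```text
time_s: 3.45
position: [0.679, 0.1569, 0.045]
tool_rot: [[0.062, 0.909, -0.412], [0.998, -0.056, 0.026], [0.001, -0.413, -0.911]]
ft_force: [4.0, -0.4, 4.5]
grip_width: 0.0304
gripper_force: 40.4
```

Run:
```python
from plan import *
R=onb(-by); g=lambda h:bp(.0165,-.0443,h)
s=env.observe(); print(np.round(s["tool_rot"],3).tolist(),s["gripper_force"])
p=np.array(s["position"])
seat=np.array([.6018,-.3307,.05])
R0=np.array(s["tool_rot"])
go((p+[-.05,0,.15],R0),(seat+[0,0,.12],down(-9.8)))
```

```text
[[0.062, 0.909, -0.412], [0.998, -0.056, 0.026], [0.001, -0.413, -0.911]] 40.44901371002197
t 3.45 at [0.679, 0.1569, 0.045] F [4.0, -0.4, 4.5] w 0.0304 g 40.4
4 rows: turn [0.0, 0.0, 0.0] xyz [-0.015, -0.537, -0.58]
20 rows: turn [-0.184, 0.204, 0.947] xyz [-0.377, 0.4, -0.041]
```

Call:
arm_command(turn=[[0,0,0],[0,0,0],[0,0,0],[0,0,0],[0,0,0],[0,0,0]], xyz=[[0,0,-0.2],[0,0,-0.4],[-0.015,-0.5,-0.58],[-0.015,-0.5,-0.58],[-0.015,-0.5,-0.58],[0,0,0]], claw=[25,25,25,25,25,25])

```text
time_s: 4.05
position: [0.6589, 0.1563, 0.1878]
tool_rot: [[0.061, 0.912, -0.406], [0.998, -0.055, 0.027], [0.002, -0.407, -0.914]]
ft_force: [0.6, 0.8, -0.8]
grip_width: 0.0304
gripper_force: 40.1
```

Run:
```python
from plan import *
seat=np.array([.6018,-.3307,.05])
go((seat+[0,0,.13],down(-9.8)))
```

```text
t 4.05 at [0.6589, 0.1563, 0.1878] F [0.6, 0.8, -0.8] w 0.0304 g 40.1
20 rows: turn [-0.181, 0.201, 0.948] xyz [-0.405, 0.374, -0.05]
```

Run:
```python
from plan import *
seat=np.array([.6018,-.3307,.05])
go((np.array([.55,.10,.19]),down(-9.8)),(seat+[0,0,.13],down(-9.8)))
```

```text
t 4.05 at [0.6589, 0.1563, 0.1878] F [0.6, 0.8, -0.8] w 0.0304 g 40.1
20 rows: turn [-0.181, 0.201, 0.948] xyz [-0.134, -0.03, 0.013]
10 rows: turn [0.0, 0.0, 0.0] xyz [0.249, 0.831, 0.02]
```

Call:
arm_command(turn=[[-0.181,0.201,0.948],[-0.181,0.201,0.948],[-0.181,0.201,0.948],[-0.181,0.201,0.948],[-0.181,0.201,0.948],[-0.181,0.201,0.948],[-0.181,0.201,0.948],[-0.181,0.201,0.948],[-0.181,0.201,0.948],[-0.181,0.201,0.948]], xyz=[[-0.134,-0.03,0.013],[-0.134,-0.03,0.013],[-0.134,-0.03,0.013],[-0.134,-0.03,0.013],[-0.134,-0.03,0.013],[-0.134,-0.03,0.013],[-0.134,-0.03,0.013],[-0.134,-0.03,0.013],[-0.134,-0.03,0.013],[-0.134,-0.03,0.013]], claw=[25,25,25,25,25,25,25,25,25,25])

```text
time_s: 5.05
position: [0.6163, 0.1034, 0.1834]
tool_rot: [[0.782, 0.586, -0.21], [0.614, -0.782, 0.107], [-0.102, -0.213, -0.972]]
ft_force: [0.2, 0.1, -2.1]
grip_width: 0.0302
gripper_force: 40.1
```

Call:
arm_command(turn=[[-0.181,0.201,0.948],[-0.181,0.201,0.948],[-0.181,0.201,0.948],[-0.181,0.201,0.948],[-0.181,0.201,0.948],[-0.181,0.201,0.948],[-0.181,0.201,0.948],[-0.181,0.201,0.948],[-0.181,0.201,0.948],[-0.181,0.201,0.948]], xyz=[[-0.134,-0.03,0.013],[-0.134,-0.03,0.013],[-0.134,-0.03,0.013],[-0.134,-0.03,0.013],[-0.134,-0.03,0.013],[-0.134,-0.03,0.013],[-0.134,-0.03,0.013],[-0.134,-0.03,0.013],[-0.134,-0.03,0.013],[-0.134,-0.03,0.013]], claw=[25,25,25,25,25,25,25,25,25,25])

```text
time_s: 6.05
position: [0.5493, 0.0997, 0.1838]
tool_rot: [[0.985, -0.175, -0.01], [-0.175, -0.985, -0.001], [-0.01, 0.002, -1.0]]
ft_force: [-0.6, -0.3, -1.4]
grip_width: 0.0307
gripper_force: 40.1
```

Call:
arm_command(turn=[[0,0,0],[0,0,0],[0,0,0],[0,0,0],[0,0,0],[0,0,0],[0,0,0],[0,0,0],[0,0,0],[0,0,0],[0,0,0]], xyz=[[0.249,0.831,0.02],[0.249,0.831,0.02],[0.249,0.831,0.02],[0.249,0.831,0.02],[0.249,0.831,0.02],[0.249,0.831,0.02],[0.249,0.831,0.02],[0.249,0.831,0.02],[0.249,0.831,0.02],[0.249,0.831,0.02],[0,0,0]], claw=[25,25,25,25,25,25,25,25,25,25,25])

```text
time_s: 7.15
position: [0.6001, -0.3363, 0.1717]
tool_rot: [[0.984, -0.177, -0.012], [-0.177, -0.984, 0.0], [-0.011, 0.002, -1.0]]
ft_force: [-0.6, -0.3, -1.7]
grip_width: 0.0305
gripper_force: 40.3
```

Run:
```python
from plan import *
seat=np.array([.6018,-.3307,.05])
s=env.observe(); print(np.round(s["q"],1),np.round(s["tool_rot"],3).tolist())
im,d=imaging.get_image("scene"); P=cloud("scene",d)
cv2.imwrite("pics/s2.png",cv2.resize(im[150:300,90:290],None,fx=4,fy=4,interpolation=cv2.INTER_CUBIC))
go((seat+[0,0,.09],down(-9.8)))
```

```text
[-38.9  38.6  54.3  -0.4  87.6  61.2] [[0.984, -0.177, -0.012], [-0.177, -0.984, 0.0], [-0.011, 0.002, -1.0]]
t 7.2 at [0.6004, -0.3335, 0.172] F [-0.1, 1.0, -2.2] w 0.0306 g 40.3
1 rows: turn [0.005, 0.134, -0.052] xyz [0.026, -0.06, 0.639]
```

View pics/s2.png

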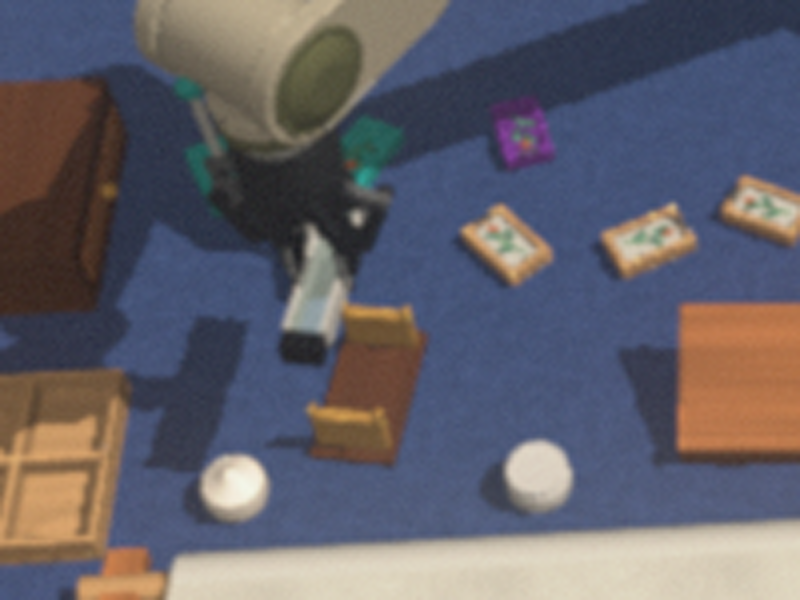

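The bar is held lengthwise at about (315,290), with the rest below it at (365,380). I check its pitch and centre from depth.

Run:
```python
from plan import *
a=np.radians(-9.8)
def ana(n):
    im,d=imaging.get_image(n); P=cloud(n,d); s=env.observe(); c=np.array(s["position"])
    q=P[(d>0)]; l=q-c; u=l[:,0]*np.cos(a)+l[:,1]*np.sin(a); v=-l[:,0]*np.sin(a)+l[:,1]*np.cos(a)
    k=(abs(u)<.1)&(abs(v)<.022)&(l[:,2]>-.03)&(l[:,2]<.03)
    u,v,z=u[k],v[k],l[k,2]
    print(n,k.sum(),"u",np.percentile(u,[1,99]).round(4))
    for lo,hi in((-.08,-.06),(-.06,-.035),(.035,.06),(.06,.08)):
        m=(u>lo)&(u<hi)
        if m.sum()>5: print(lo,m.sum(),"zmax",np.percentile(z[m],[50,90]).round(4),"v",np.percentile(v[m&(z>np.percentile(z[m],50)-.004)],[3,97]).round(4))
ana("scene"); ana("top")
```

```text
scene 404 u [-0.0588  0.0761]
-0.06 12 zmax [0.006  0.0098] v [0.0083 0.0177]
0.035 91 zmax [0.003 0.007] v [-0.0139  0.0167]
0.06 89 zmax [0.0014 0.0072] v [-0.0137  0.0161]
top 65 u [0.0462 0.0762]
0.035 19 zmax [-0.0013  0.0067] v [0.0097 0.0143]
0.06 46 zmax [0.0045 0.0074] v [0.0026 0.0137]
```

Call:
arm_command(turn=[[0.005,0.134,-0.052],[0,0,0],[0,0,0],[0,0,0]], xyz=[[0.026,-0.06,0.64],[0,0,0.7],[0,0,0.65],[0,0,0]], claw=[25,25,25,25])

```text
time_s: 7.7
position: [0.6009, -0.3254, 0.0699]
tool_rot: [[0.986, -0.165, -0.005], [-0.165, -0.986, 0.005], [-0.006, -0.004, -1.0]]
ft_force: [0.1, 0.6, -1.9]
grip_width: 0.031
gripper_force: 40.3
```

Call:
arm_command(turn=[[0,0,0],[0,0,0],[0,0,0]], xyz=[[0.02,0.09,0],[0,0,0.07],[0,0,0]], claw=[25,25,25])

```text
time_s: 8.0
position: [0.6033, -0.3332, 0.0723]
tool_rot: [[0.986, -0.167, 0.004], [-0.167, -0.986, -0.003], [0.004, 0.002, -1.0]]
ft_force: [0.2, -0.3, -2.4]
grip_width: 0.0309
gripper_force: 40.3
```

```bash
cat >> plan.py <<'E'
def avg(k=6):
    S=[]
    for _ in range(k): imaging.get_image("top"); S.append(env.observe())
    p=np.array([s["position"] for s in S]); s=dict(S[-1]); s["position"]=p.mean(0)
    s["tool_rot"]=Ro.from_matrix([s_["tool_rot"] for s_ in S]).mean().as_matrix()
    s["ft_force"]=np.mean([s_["ft_force"] for s_ in S],0)
    print("sd mm",(p.std(0)*1000).round(1)); return s
E
python3 - <<'E'
from plan import *
s=avg(); print(s["tool_rot"].round(3).tolist())
go((np.array([.6018,-.3307,.0660]),down(-9.8)),s=s)
E
```

```text
sd mm [0.1 0.1 0.3]
[[0.986, -0.167, 0.003], [-0.167, -0.986, -0.002], [0.003, 0.002, -1.0]]
t 8.3 at [0.603, -0.333, 0.0716] F [-0.4, -0.1, -1.4] w 0.0308 g 40.3
1 rows: turn [0.019, -0.037, 0.039] xyz [-0.032, -0.041, 0.112]
```

Call:
arm_command(turn=[[0.019,-0.037,0.039],[0,0,0],[0,0,0],[0,0,0],[0,0,0]], xyz=[[-0.03,-0.04,0.1],[0,0,0],[0,0,0],[0,0,0],[0,0,0]], claw=[25,25,25,25,25])

```text
time_s: 8.8
position: [0.6017, -0.3307, 0.0659]
tool_rot: [[0.985, -0.17, -0.001], [-0.17, -0.985, 0.001], [-0.001, -0.001, -1.0]]
ft_force: [1.4, -0.2, -2.0]
grip_width: 0.0308
gripper_force: 40.3
```

Very precise once it settles. I lower it in small steps until contact.

Call:
arm_command(turn=[[0,0,0],[0,0,0],[0,0,0],[0,0,0]], xyz=[[0,0,0.02],[0,0,0.02],[0,0,0],[0,0,0]], claw=[25,25,25,25])

```text
time_s: 9.2
position: [0.6018, -0.3307, 0.0646]
tool_rot: [[0.985, -0.17, -0.0], [-0.17, -0.985, 0.0], [-0.0, -0.0, -1.0]]
ft_force: [-2.8, 1.6, 6.0]
grip_width: 0.0305
gripper_force: 41.1
```

Contact at +6 N. I release it and back off upwards.

Call:
arm_command(turn=[[0,0,0],[0,0,0],[0,0,0],[0,0,0],[0,0,0],[0,0,0],[0,0,0],[0,0,0],[0,0,0]], xyz=[[0,0,0],[0,0,0],[0,0,0],[0,0,-0.5],[0,0,-0.8],[0,0,-0.9],[0,0,-0.5],[0,0,0],[0,0,0]], claw=[50,54,54,54,54,54,54,85,85])

```text
time_s: 10.1
position: [0.6017, -0.3307, 0.1983]
tool_rot: [[0.985, -0.17, -0.001], [-0.17, -0.985, 0.001], [-0.001, -0.001, -1.0]]
ft_force: [-0.7, -0.7, -0.2]
grip_width: 0.0806
gripper_force: 0.0
```

```bash
cat > M.py <<'E'
M={"A":(.467,.2517,132.3),"B":(.4386,.1108,46.6),"C":(.4343,.0076,61.1),"D":(.4621,-.0973,114.2),"E":(.4572,-.2213,39.4)}
E
python3 - <<'E'
from plan import *
from M import M
im,d=imaging.get_image("scene"); P=cloud("scene",d)
q=P[(d>0)]; l=q-[.6018,-.3307,0]; a=np.radians(-9.8); u=l[:,0]*np.cos(a)+l[:,1]*np.sin(a); v=-l[:,0]*np.sin(a)+l[:,1]*np.cos(a)
k=(abs(u)<.09)&(abs(v)<.03)&(l[:,2]>.062)&(l[:,2]<.085)
r=cv2.minAreaRect((np.c_[u,v][k]*1000).astype(np.float32)); print(k.sum(),r)
for lo,hi in((-.08,-.05),(-.05,0),(0,.05),(.05,.08)):
    m=k&(u>lo)&(u<hi); print(lo,m.sum(),np.percentile(l[m,2],[50,90]).round(4) if m.sum() else "")
o,hsv,_=minis(*imaging.get_image("top"))
for st,r,zz,mk in o: print(np.round(r[0],1),np.round(r[1],1),round(r[2],1))
x,y,w=M["E"]
go(([x,y,.12],down(w)),([x,y,.004],down(w)))
E
```

```text
428 ((-0.331207275390625, 3.6966323852539062), (152.38124084472656, 33.746524810791016), 0.13763204216957092)
-0.08 64 [0.0713 0.0745]
-0.05 139 [0.0696 0.0735]
0 143 [0.0693 0.0735]
0.05 82 [0.0705 0.0748]
[ 662.  -659.7] [149.9  43.7] 0.6
[498.8 601.6] [103.8 101.7] 0.1
[467.1 251.9] [44.  70.3] 42.9
[ 467.  -107.9] [43.6 47.5] 24.4
[ 462.7 -216.8] [56.5 43.7] 40.5
[438.6 110.8] [69.1 43.9] 47.1
[ 59.3 -46.1] [201.5  74.5] 51.6
t 10.2 at [0.6014, -0.3305, 0.1969] F [-0.6, 0.4, -0.1] w 0.0852 g 0.0
11 rows: turn [-0.004, 0.003, -0.895] xyz [-0.219, -0.258, 0.141]
3 rows: turn [0.0, 0.0, 0.0] xyz [0.0, 0.0, 0.773]
```

The magnifier lies level between the lips (top at about 72 mm, offset under 4 mm). Now miniature E at (.457,-.221).

Call:
arm_command(turn=[[0,0,-0.895],[0,0,-0.895],[0,0,-0.895],[0,0,-0.895],[0,0,-0.895],[0,0,-0.895],[0,0,-0.895],[0,0,-0.895],[0,0,-0.895],[0,0,-0.895],[0,0,-0.895],[0,0,0]], xyz=[[-0.219,-0.258,0.141],[-0.219,-0.258,0.141],[-0.219,-0.258,0.141],[-0.219,-0.258,0.141],[-0.219,-0.258,0.141],[-0.219,-0.258,0.141],[-0.219,-0.258,0.141],[-0.219,-0.258,0.141],[-0.219,-0.258,0.141],[-0.219,-0.258,0.141],[-0.219,-0.258,0.141],[0,0,0]], claw=[70,70,70,70,70,70,70,70,70,70,70,70])

```text
time_s: 11.4
position: [0.4557, -0.2206, 0.1197]
tool_rot: [[0.772, 0.635, -0.005], [0.635, -0.772, 0.004], [-0.001, -0.006, -1.0]]
ft_force: [0.6, 0.1, 0.7]
grip_width: 0.0705
gripper_force: 0.0
```

```bash
cat >> plan.py <<'E'
def view():
    im,d=imaging.get_image("scene"); P=cloud("scene",d); P[d==0]=-9
    for nm,a in(("top",minis(*imaging.get_image("top"))),("scene",minis(im,d,P=P,lo=.009))):
        for st,r,zz,mk in a[0]:
            if .38<r[0][0]/1000<.52 and abs(r[0][1])<330 and min(r[1])>25: print(nm,np.round(r[0],1),np.round(r[1],1),round(r[2],1),"area",st[4])
E
python3 - <<'E'
from plan import *
from M import M
view()
x,y,w=M["E"]
go(([x,y,.004],down(w)))
E
```

```text
top [467.  251.9] [44.7 70.4] 42.7 area 371
top [462.2 -97.4] [43.8 69.6] 24.1 area 381
top [438.7 110.6] [69.1 44.3] 46.2 area 382
top [434.4   7.6] [69.7 43.8] 61.0 area 384
scene [439.3 116.2] [71.2 48.2] 47.2 area 200
scene [435.5  14.5] [73.9 49.8] 63.0 area 198
scene [469.2 256.5] [45.5 76. ] 45.0 area 199
scene [ 457.1 -216.4] [75.8 47.4] 39.4 area 202
scene [463.8 -92.3] [50.3 71.1] 24.9 area 202
t 11.5 at [0.4579, -0.222, 0.1211] F [1.0, -0.4, 0.8] w 0.07 g 0.0
3 rows: turn [-0.007, 0.001, -0.007] xyz [-0.001, -0.006, 0.78]
```

Call:
arm_command(turn=[[0,0,0],[0,0,0],[0,0,0],[0,0,0],[0,0,0],[0,0,0],[0,0,0],[0,0,0],[0,0,0]], xyz=[[0,0,0.9],[0,0,0.9],[0,0,0.45],[0,0,0.08],[0,0,0],[0,0,0],[0,0,0],[0,0,0],[0,0,0]], claw=[70,70,70,70,70,38,38,38,38], squeeze=30)

```text
time_s: 12.4
position: [0.4584, -0.2223, 0.0064]
tool_rot: [[0.773, 0.635, 0.002], [0.635, -0.773, -0.001], [0.0, 0.002, -1.0]]
ft_force: [0.1, 0.8, 6.3]
grip_width: 0.0432
gripper_force: 30.8
```

Run:
```python
from plan import *
s=env.observe(); p=np.array(s["position"]);R=np.array(s["tool_rot"])
go((p+[0,0,.13],R),(bp(.039,.160,.05)+[0,0,.05],onb(-bx)))
```

```text
t 12.4 at [0.4584, -0.2223, 0.0064] F [0.1, 0.8, 6.3] w 0.0432 g 30.8
3 rows: turn [0.0, 0.0, 0.0] xyz [0.0, 0.002, -0.867]
9 rows: turn [0.21, -0.531, 0.939] xyz [0.563, -0.214, -0.104]
```

Call:
arm_command(turn=[[0,0,0],[0,0,0],[0,0,0],[0.21,-0.531,0.939],[0.21,-0.531,0.939],[0.21,-0.531,0.939],[0.21,-0.531,0.939],[0.21,-0.531,0.939],[0.21,-0.531,0.939],[0.21,-0.531,0.939],[0.21,-0.531,0.939],[0.21,-0.531,0.939]], xyz=[[0,0,-0.867],[0,0,-0.867],[0,0,-0.867],[0.563,-0.214,-0.104],[0.563,-0.214,-0.104],[0.563,-0.214,-0.104],[0.563,-0.214,-0.104],[0.563,-0.214,-0.104],[0.563,-0.214,-0.104],[0.563,-0.214,-0.104],[0.563,-0.214,-0.104],[0.563,-0.214,-0.104]], claw=[38,38,38,38,38,38,38,38,38,38,38,38])

```text
time_s: 13.6
position: [0.6602, -0.0454, 0.1355]
tool_rot: [[0.903, -0.064, -0.424], [-0.058, -0.998, 0.027], [-0.425, -0.0, -0.905]]
ft_force: [1.1, -0.2, -0.6]
grip_width: 0.0431
gripper_force: 31.7
```

Call:
arm_command(turn=[[0,0,0],[0,0,0],[0,0,0]], xyz=[[0,0,0],[0,0,0],[0,0,0]], claw=[38,38,38])

```text
time_s: 13.9
position: [0.6588, -0.0469, 0.1357]
tool_rot: [[0.904, -0.062, -0.423], [-0.055, -0.998, 0.027], [-0.424, -0.001, -0.906]]
ft_force: [-0.1, -0.2, -0.8]
grip_width: 0.0429
gripper_force: 31.7
```

Run:
```python
from plan import *
go((bp(.039,.160,.03),onb(-bx)),(bp(.039,.160,.010),onb(-bx)))
```

```text
t 13.9 at [0.6588, -0.0469, 0.1357] F [-0.1, -0.2, -0.8] w 0.0429 g 31.7
2 rows: turn [-0.006, 0.008, 0.004] xyz [0.219, 0.0, 0.643]
1 rows: turn [0.0, 0.0, 0.0] xyz [0.0, -0.0, 0.4]
```

Call:
arm_command(turn=[[0,0,0],[0,0,0],[0,0,0],[0,0,0],[0,0,0],[0,0,0]], xyz=[[0.219,0,0.643],[0.219,0,0.643],[0,0,0.4],[0,0,0],[0,0,0],[0,0,0]], claw=[38,38,38,38,38,38])

```text
time_s: 14.5
position: [0.6436, -0.0458, 0.0506]
tool_rot: [[0.904, -0.062, -0.422], [-0.056, -0.998, 0.027], [-0.423, -0.001, -0.906]]
ft_force: [0.2, 1.0, -0.8]
grip_width: 0.0426
gripper_force: 33.7
```

```bash
cat >> plan.py <<'E'
def bd():
    s=env.observe(); l=np.array(s["position"])-O; f=s["ft_force"]
    print("board xyz mm",np.round([l@bx*1e3,l@by*1e3,l@bn*1e3],1),"F",np.round([f@bx,f@by,f@bn],1),"w",round(s["grip_width"],4))
E
python3 -c "
from plan import *
bd()"
```

```text
board xyz mm [ 38.6 159.9  10.8] F [-0.5 -1.  -0.7] w 0.0426
```

Call:
arm_command(turn=[[0,0,0],[0,0,0],[0,0,0]], xyz=[[0,0,0.06],[0,0,0],[0,0,0]], claw=[38,38,38])

```text
time_s: 14.8
position: [0.642, -0.0454, 0.0463]
tool_rot: [[0.903, -0.062, -0.424], [-0.055, -0.998, 0.028], [-0.425, -0.001, -0.905]]
ft_force: [0.2, 0.4, -0.6]
grip_width: 0.0428
gripper_force: 33.7
```

```bash
python3 -c "
from plan import *
bd()"
```

```text
board xyz mm [ 38.3 159.6   6.2] F [-0.4 -0.4 -0.5] w 0.0428
```

Call:
arm_command(turn=[[0,0,0],[0,0,0],[0,0,0],[0,0,0]], xyz=[[0.04,0,0],[0.04,0,0],[0,0,0],[0,0,0]], claw=[38,38,38,38])

```text
time_s: 15.2
position: [0.6444, -0.0455, 0.0453]
tool_rot: [[0.902, -0.062, -0.428], [-0.056, -0.998, 0.028], [-0.429, -0.001, -0.903]]
ft_force: [-6.8, 0.4, 6.2]
grip_width: 0.0429
gripper_force: 34.0
```

```bash
python3 -c "
from plan import *
bd()"
```

```text
board xyz mm [ 35.7 159.5   6.3] F [8.8 0.  2.7] w 0.0429
```

Ledge contact at x=35.7 with the back at the surface. I release and retreat along the normal.

Call:
arm_command(turn=[[0,0,0],[0,0,0],[0,0,0],[0,0,0],[0,0,0],[0,0,0],[0,0,0],[0,0,0]], xyz=[[0,0,0.01],[0,0,0],[0,0,0],[0,0,0],[0,0,-0.4],[0,0,-0.8],[-0.5,0,-0.8],[-0.8,0,-0.5]], claw=[38,50,54,54,54,54,54,54])

```text
time_s: 16.0
position: [0.6408, -0.0457, 0.1856]
tool_rot: [[0.904, -0.062, -0.423], [-0.055, -0.998, 0.027], [-0.424, -0.001, -0.906]]
ft_force: [-0.0, 0.4, 0.5]
grip_width: 0.054
gripper_force: 0.0
```

Run:
```python
from plan import *
from M import M
x,y,w=M["D"]
go(([x,y,.12],down(w)),([x,y,.009],down(w)))
```

```text
t 16.0 at [0.6408, -0.0457, 0.1856] F [-0.0, 0.4, 0.5] w 0.054 g 0.0
24 rows: turn [-0.214, 0.129, -0.963] xyz [-0.131, -0.101, 0.096]
3 rows: turn [0.0, 0.0, 0.0] xyz [0.0, 0.0, 0.74]
```

```bash
sed -i 's/114.2/-65.8/' M.py
python3 - <<'E'
from plan import *
from M import M
x,y,w=M["D"]
view()
go(([x,y,.12],down(w)),([x,y,.009],down(w)))
E
```

```text
top [462.1 -97.2] [44.  69.7] 23.9 area 361
scene [438.9 117.3] [71.2 49.7] 48.0 area 190
scene [468.5 257.1] [46.3 76.7] 44.4 area 195
t 16.1 at [0.6399, -0.0455, 0.1915] F [0.5, 0.4, -0.1] w 0.0542 g 0.0
13 rows: turn [0.205, 0.339, 0.942] xyz [-0.167, 0.215, 0.162]
3 rows: turn [0.0, 0.0, 0.0] xyz [0.0, 0.0, 0.74]
```

Call:
arm_command(turn=[[0.205,0.339,0.942],[0.205,0.339,0.942],[0.205,0.339,0.942],[0.205,0.339,0.942],[0.205,0.339,0.942],[0.205,0.339,0.942],[0.205,0.339,0.942],[0.205,0.339,0.942],[0.205,0.339,0.942],[0.205,0.339,0.942],[0.205,0.339,0.942],[0.205,0.339,0.942]], xyz=[[-0.167,0.215,0.162],[-0.167,0.215,0.162],[-0.167,0.215,0.162],[-0.167,0.215,0.162],[-0.167,0.215,0.162],[-0.167,0.215,0.162],[-0.167,0.215,0.162],[-0.167,0.215,0.162],[-0.167,0.215,0.162],[-0.167,0.215,0.162],[-0.167,0.215,0.162],[-0.167,0.215,0.162]], claw=[70,70,70,70,70,70,70,70,70,70,70,70])

```text
time_s: 17.3
position: [0.4743, -0.0996, 0.1222]
tool_rot: [[0.48, -0.876, -0.039], [-0.877, -0.481, 0.02], [-0.036, 0.024, -0.999]]
ft_force: [-0.0, -0.1, 0.0]
grip_width: 0.0696
gripper_force: 0.0
```

Call:
arm_command(turn=[[0.205,0.339,0.942],[0,0,0],[0,0,0],[0,0,0]], xyz=[[-0.167,0.215,0.162],[0,0,0],[0,0,0],[0,0,0]], claw=[70,70,70,70])

```text
time_s: 17.7
position: [0.4621, -0.0976, 0.1154]
tool_rot: [[0.412, -0.911, -0.01], [-0.911, -0.412, 0.002], [-0.006, 0.008, -1.0]]
ft_force: [-0.2, -0.1, -0.0]
grip_width: 0.0701
gripper_force: 0.0
```

Run:
```python
from plan import *
from M import M
x,y,w=M["D"]
view()
go(([x,y,.009],down(w)))
```

```text
top [467.1 252. ] [44.7 69.9] 43.4 area 381
top [438.5 110.7] [70.2 43.9] 48.0 area 373
top [435.5   9.7] [64.9 43.8] 61.0 area 357
scene [439.9 116.4] [73.4 49.8] 46.3 area 198
scene [435.   11.8] [72.3 48.5] 61.8 area 193
scene [467.  257.8] [46.6 75. ] 42.5 area 200
scene [462.4 -92.5] [51.9 69.7] 26.2 area 202
t 17.8 at [0.4618, -0.0975, 0.1153] F [0.3, -0.2, -0.6] w 0.0701 g 0.0
3 rows: turn [0.033, 0.025, 0.006] xyz [0.003, -0.006, 0.708]
```

Call:
arm_command(turn=[[0.033,0.025,0],[0.033,0.025,0],[0.033,0.025,0],[0,0,0],[0,0,0],[0,0,0],[0,0,0],[0,0,0],[0,0,0]], xyz=[[0,0,0.9],[0,0,0.8],[0,0,0.424],[0,0,0],[0,0,0],[0,0,0],[0,0,0],[0,0,0],[0,0,0]], claw=[70,70,70,70,70,38,38,38,38], squeeze=30)

```text
time_s: 18.7
position: [0.4609, -0.0973, 0.0104]
tool_rot: [[0.411, -0.912, 0.002], [-0.912, -0.411, -0.001], [0.002, -0.001, -1.0]]
ft_force: [-1.4, 0.3, 6.7]
grip_width: 0.0429
gripper_force: 29.6
```

Run:
```python
from plan import *
s=env.observe(); p=np.array(s["position"]);R=np.array(s["tool_rot"])
go((p+[0,0,.13],R),(bp(.039,.090,.05)+[0,0,.05],onb(-bx)))
```

```text
t 18.7 at [0.4609, -0.0973, 0.0104] F [-1.4, 0.3, 6.7] w 0.0429 g 29.6
3 rows: turn [0.0, 0.0, 0.0] xyz [0.002, -0.001, -0.867]
13 rows: turn [-0.209, -0.348, -0.941] xyz [0.142, -0.353, -0.037]
```

Call:
arm_command(turn=[[0,0,0],[0,0,0],[0,0,0],[-0.209,-0.348,-0.941],[-0.209,-0.348,-0.941],[-0.209,-0.348,-0.941],[-0.209,-0.348,-0.941],[-0.209,-0.348,-0.941],[-0.209,-0.348,-0.941],[-0.209,-0.348,-0.941],[-0.209,-0.348,-0.941],[-0.209,-0.348,-0.941]], xyz=[[0,0,-0.867],[0,0,-0.867],[0,0,-0.867],[0.142,-0.353,-0.037],[0.142,-0.353,-0.037],[0.142,-0.353,-0.037],[0.142,-0.353,-0.037],[0.142,-0.353,-0.037],[0.142,-0.353,-0.037],[0.142,-0.353,-0.037],[0.142,-0.353,-0.037],[0.142,-0.353,-0.037]], claw=[38,38,38,38,38,38,38,38,38,38,38,38])

```text
time_s: 19.9
position: [0.6176, -0.0365, 0.1411]
tool_rot: [[0.875, -0.381, -0.299], [-0.378, -0.923, 0.071], [-0.303, 0.051, -0.952]]
ft_force: [-0.3, -0.2, -0.5]
grip_width: 0.0427
gripper_force: 31.3
```

Call:
arm_command(turn=[[-0.209,-0.348,-0.941],[-0.209,-0.348,-0.941],[-0.209,-0.348,-0.941],[-0.209,-0.348,-0.941],[0,0,0],[0,0,0],[0,0,0]], xyz=[[0.142,-0.353,-0.037],[0.142,-0.353,-0.037],[0.142,-0.353,-0.037],[0.142,-0.353,-0.037],[0,0,0],[0,0,0],[0,0,0]], claw=[38,38,38,38,38,38,38])

```text
time_s: 20.6
position: [0.6634, 0.0223, 0.1354]
tool_rot: [[0.904, -0.064, -0.423], [-0.058, -0.998, 0.028], [-0.424, -0.0, -0.906]]
ft_force: [0.3, -0.6, -0.0]
grip_width: 0.0425
gripper_force: 31.3
```

Run:
```python
from plan import *
im,d=imaging.get_image("scene"); cv2.imwrite("pics/s3.png",cv2.resize(im[170:290,200:390],None,fx=4,fy=4,interpolation=cv2.INTER_CUBIC))
go((bp(.039,.090,.03),onb(-bx)),(bp(.039,.090,.0105),onb(-bx)))
```

```text
t 20.65 at [0.6634, 0.0222, 0.1355] F [-0.2, -0.2, -0.1] w 0.0423 g 31.3
2 rows: turn [-0.008, 0.01, -0.011] xyz [0.215, -0.007, 0.643]
1 rows: turn [0.0, 0.0, 0.0] xyz [0.0, -0.0, 0.39]
```

View pics/s3.png

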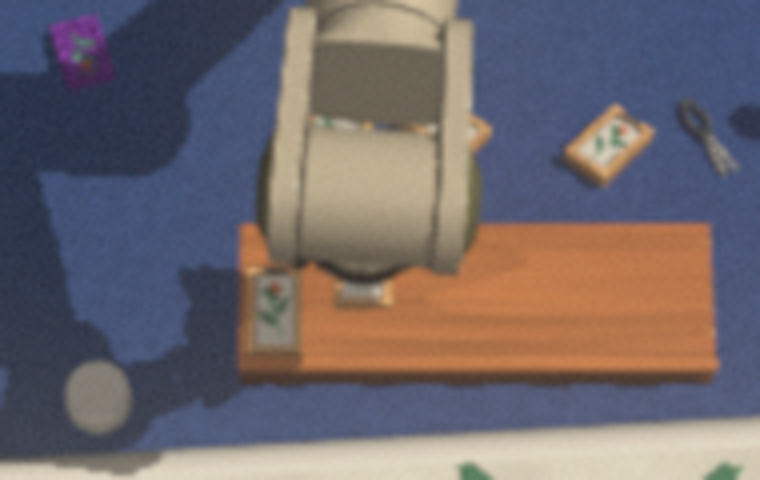

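Miniature E sits square against the ledge at (273,310), flower end up the slope. D is in hand at (362,290).

Call:
arm_command(turn=[[0,0,0],[0,0,0],[0,0,0],[0,0,0],[0,0,0],[0,0,0],[0,0,0]], xyz=[[0.215,-0.007,0.643],[0.215,-0.007,0.643],[0,0,0.34],[0,0,0],[0,0,0],[0,0,0.03],[0,0,0]], claw=[38,38,38,38,38,38,38])

```text
time_s: 21.35
position: [0.6481, 0.0246, 0.051]
tool_rot: [[0.904, -0.063, -0.424], [-0.057, -0.998, 0.027], [-0.425, -0.001, -0.905]]
ft_force: [-0.3, 0.9, -1.2]
grip_width: 0.0428
gripper_force: 38.7
```

```bash
python3 -c "
from plan import *
bd()"
```

```text
board xyz mm [38.7 89.3 11.2] F [-0.2 -0.9 -1.3] w 0.0428
```

Call:
arm_command(turn=[[0,0,0],[0,0,0],[0,0,0],[0,0,0]], xyz=[[0.04,0,0],[0.04,0,0],[0,0,0],[0,0,0]], claw=[38,38,38,38])

```text
time_s: 21.75
position: [0.6516, 0.0246, 0.0488]
tool_rot: [[0.903, -0.062, -0.424], [-0.056, -0.998, 0.027], [-0.425, -0.001, -0.905]]
ft_force: [0.3, 0.6, -0.1]
grip_width: 0.0427
gripper_force: 38.7
```

```bash
python3 -c "
from plan import *
bd()"
```

```text
board xyz mm [34.5 89.1 10.7] F [-0.3 -0.7  0. ] w 0.0427
```

Call:
arm_command(turn=[[0,0,0],[0,0,0],[0,0,0],[0,0,0]], xyz=[[0.03,0,0.02],[0.03,0,0],[0,0,0],[0,0,0]], claw=[38,38,38,38])

```text
time_s: 22.15
position: [0.6519, 0.0247, 0.048]
tool_rot: [[0.901, -0.062, -0.43], [-0.056, -0.998, 0.027], [-0.431, -0.001, -0.902]]
ft_force: [-12.1, 0.2, 9.7]
grip_width: 0.0432
gripper_force: 39.2
```

```bash
python3 -c "
from plan import *
bd()"
```

```text
board xyz mm [34.  89.  10.1] F [15.   0.5  3.7] w 0.0432
```

Call:
arm_command(turn=[[0,0,0],[0,0,0],[0,0,0],[0,0,0],[0,0,0],[0,0,0],[0,0,0]], xyz=[[0,0,0],[0,0,0],[0,0,0],[0,0,-0.4],[0,0,-0.8],[-0.5,0,-0.8],[-0.8,0,-0.5]], claw=[50,54,54,54,54,54,54])

```text
time_s: 22.85
position: [0.6493, 0.0243, 0.1881]
tool_rot: [[0.904, -0.063, -0.423], [-0.056, -0.998, 0.027], [-0.424, -0.001, -0.906]]
ft_force: [0.1, -0.4, -0.0]
grip_width: 0.054
gripper_force: 0.0
```

Run:
```python
from plan import *
from M import M
x,y,w=M["C"]
view()
go(([x,y,.12],down(w)))
```

```text
scene [468.7 256.9] [46.3 73.5] 44.5 area 197
t 22.95 at [0.6484, 0.0249, 0.1942] F [-0.6, 0.2, 0.5] w 0.0537 g 0.0
13 rows: turn [-0.213, 0.336, -0.979] xyz [-0.29, -0.119, 0.191]
```

Call:
arm_command(turn=[[-0.213,0.336,-0.979],[-0.213,0.336,-0.979],[-0.213,0.336,-0.979],[-0.213,0.336,-0.979],[-0.213,0.336,-0.979],[-0.213,0.336,-0.979],[-0.213,0.336,-0.979],[-0.213,0.336,-0.979],[-0.213,0.336,-0.979],[-0.213,0.336,-0.979],[-0.213,0.336,-0.979],[-0.213,0.336,-0.979]], xyz=[[-0.29,-0.119,0.191],[-0.29,-0.119,0.191],[-0.29,-0.119,0.191],[-0.29,-0.119,0.191],[-0.29,-0.119,0.191],[-0.29,-0.119,0.191],[-0.29,-0.119,0.191],[-0.29,-0.119,0.191],[-0.29,-0.119,0.191],[-0.29,-0.119,0.191],[-0.29,-0.119,0.191],[-0.29,-0.119,0.191]], claw=[70,70,70,70,70,70,70,70,70,70,70,70])

```text
time_s: 24.15
position: [0.446, 0.0166, 0.1244]
tool_rot: [[0.552, 0.833, -0.04], [0.833, -0.553, -0.014], [-0.034, -0.026, -0.999]]
ft_force: [0.8, -0.3, 0.2]
grip_width: 0.0703
gripper_force: 0.0
```

Call:
arm_command(turn=[[-0.213,0.336,-0.979],[0,0,0],[0,0,0],[0,0,0]], xyz=[[-0.29,-0.119,0.191],[0,0,0],[0,0,0],[0,0,0]], claw=[70,70,70,70])

```text
time_s: 24.55
position: [0.4343, 0.0078, 0.1162]
tool_rot: [[0.484, 0.875, -0.01], [0.875, -0.484, 0.001], [-0.004, -0.009, -1.0]]
ft_force: [0.6, -0.1, 0.2]
grip_width: 0.0701
gripper_force: 0.0
```

Run:
```python
from plan import *
from M import M
x,y,w=M["C"]
view()
go(([x,y,.009],down(w)))
```

```text
top [466.8 252.1] [44.6 70.2] 44.2 area 387
top [444.6 117.9] [50.4 42.9] 45.5 area 192
scene [439.3 116.5] [71.3 47.1] 48.2 area 191
scene [435.3  12.3] [71.4 49.2] 61.5 area 195
scene [467.2 255.5] [49.  74.1] 46.2 area 197
t 24.65 at [0.434, 0.008, 0.1161] F [0.2, -0.4, -0.3] w 0.0699 g 0.0
3 rows: turn [-0.036, 0.016, -0.001] xyz [0.001, 0.007, 0.714]
```

Call:
arm_command(turn=[[-0.036,0.016,0],[-0.036,0.016,0],[-0.036,0.016,0],[0,0,0],[0,0,0],[0,0,0],[0,0,0],[0,0,0],[0,0,0]], xyz=[[0,0,0.9],[0,0,0.8],[0,0,0.44],[0,0,0],[0,0,0],[0,0,0],[0,0,0],[0,0,0],[0,0,0]], claw=[70,70,70,70,70,38,38,38,38], squeeze=30)

```text
time_s: 25.55
position: [0.4331, 0.0078, 0.0103]
tool_rot: [[0.483, 0.875, 0.002], [0.875, -0.483, -0.0], [0.001, 0.002, -1.0]]
ft_force: [-0.4, 1.0, 7.8]
grip_width: 0.0424
gripper_force: 29.4
```

Run:
```python
from plan import *
s=env.observe(); p=np.array(s["position"]);R=np.array(s["tool_rot"])
go((p+[0,0,.13],R),(bp(.039,.020,.05)+[0,0,.05],onb(-bx)))
```

```text
t 25.55 at [0.4331, 0.0078, 0.0103] F [-0.4, 1.0, 7.8] w 0.0424 g 29.4
3 rows: turn [0.0, 0.0, 0.0] xyz [0.001, 0.002, -0.867]
13 rows: turn [0.218, -0.344, 0.978] xyz [0.393, 0.081, -0.077]
```

Call:
arm_command(turn=[[0,0,0],[0,0,0],[0,0,0],[0.218,-0.344,0.978],[0.218,-0.344,0.978],[0.218,-0.344,0.978],[0.218,-0.344,0.978],[0.218,-0.344,0.978],[0.218,-0.344,0.978],[0.218,-0.344,0.978],[0.218,-0.344,0.978],[0.218,-0.344,0.978]], xyz=[[0,0,-0.867],[0,0,-0.867],[0,0,-0.867],[0.393,0.081,-0.077],[0.393,0.081,-0.077],[0.393,0.081,-0.077],[0.393,0.081,-0.077],[0.393,0.081,-0.077],[0.393,0.081,-0.077],[0.393,0.081,-0.077],[0.393,0.081,-0.077],[0.393,0.081,-0.077]], claw=[38,38,38,38,38,38,38,38,38,38,38,38])

```text
time_s: 26.75
position: [0.5882, 0.0967, 0.1492]
tool_rot: [[0.911, 0.276, -0.305], [0.279, -0.96, -0.035], [-0.303, -0.054, -0.952]]
ft_force: [0.6, 0.1, -1.1]
grip_width: 0.0428
gripper_force: 31.4
```

Call:
arm_command(turn=[[0.218,-0.344,0.978],[0.218,-0.344,0.978],[0.218,-0.344,0.978],[0.218,-0.344,0.978],[0,0,0],[0,0,0],[0,0,0]], xyz=[[0.393,0.081,-0.077],[0.393,0.081,-0.077],[0.393,0.081,-0.077],[0.393,0.081,-0.077],[0,0,0],[0,0,0],[0,0,0]], claw=[38,38,38,38,38,38,38])

```text
time_s: 27.45
position: [0.667, 0.093, 0.1355]
tool_rot: [[0.904, -0.061, -0.423], [-0.054, -0.998, 0.027], [-0.424, -0.001, -0.906]]
ft_force: [-0.1, -0.5, -0.5]
grip_width: 0.0426
gripper_force: 31.4
```

Run:
```python
from plan import *
go((bp(.039,.020,.03),onb(-bx)),(bp(.039,.020,.0105),onb(-bx)))
```

```text
t 27.45 at [0.667, 0.093, 0.1355] F [-0.1, -0.5, -0.5] w 0.0426 g 31.4
2 rows: turn [-0.002, 0.007, 0.009] xyz [0.222, 0.002, 0.64]
1 rows: turn [0.0, 0.0, 0.0] xyz [0.0, -0.0, 0.39]
```

Call:
arm_command(turn=[[0,0,0.009],[0,0,0.009],[0,0,0],[0,0,0],[0,0,0],[0,0,0],[0,0,0],[0,0,0],[0,0,0],[0,0,0]], xyz=[[0.222,0.002,0.64],[0.222,0.002,0.64],[0,0,0.36],[0,0,0],[0,0,0.03],[0,0,0],[0.04,0,0],[0.04,0,0],[0,0,0],[0,0,0]], claw=[38,38,38,38,38,38,38,38,38,38])

```text
time_s: 28.45
position: [0.6539, 0.0936, 0.0496]
tool_rot: [[0.901, -0.063, -0.429], [-0.057, -0.998, 0.027], [-0.43, 0.0, -0.903]]
ft_force: [-12.2, 0.1, 11.7]
grip_width: 0.0428
gripper_force: 40.6
```

```bash
python3 -c "
from plan import *
bd()"
```

```text
board xyz mm [36.7 20.1 10.5] F [16.   0.6  5.4] w 0.0428
```

Call:
arm_command(turn=[[0,0,0],[0,0,0],[0,0,0],[0,0,0],[0,0,0],[0,0,0],[0,0,0]], xyz=[[0,0,0],[0,0,0],[0,0,0],[0,0,-0.4],[0,0,-0.8],[-0.5,0,-0.8],[-0.8,0,-0.5]], claw=[50,54,54,54,54,54,54])

```text
time_s: 29.15
position: [0.6512, 0.0931, 0.189]
tool_rot: [[0.904, -0.064, -0.423], [-0.058, -0.998, 0.027], [-0.424, -0.0, -0.906]]
ft_force: [0.9, 0.3, 1.2]
grip_width: 0.0543
gripper_force: 0.0
```

Run:
```python
from plan import *
from M import M
x,y,w=M["B"]
view()
go(([x,y,.12],down(w)))
```

```text
t 29.25 at [0.6502, 0.094, 0.1953] F [-0.9, -0.2, 0.8] w 0.0543 g 0.0
11 rows: turn [-0.196, 0.417, -0.898] xyz [-0.324, -0.151, 0.224]
```

Call:
arm_command(turn=[[-0.196,0.417,-0.898],[-0.196,0.417,-0.898],[-0.196,0.417,-0.898],[-0.196,0.417,-0.898],[-0.196,0.417,-0.898],[-0.196,0.417,-0.898],[-0.196,0.417,-0.898],[-0.196,0.417,-0.898],[-0.196,0.417,-0.898],[-0.196,0.417,-0.898],[-0.196,0.417,-0.898],[0,0,0]], xyz=[[-0.324,-0.151,0.224],[-0.324,-0.151,0.224],[-0.324,-0.151,0.224],[-0.324,-0.151,0.224],[-0.324,-0.151,0.224],[-0.324,-0.151,0.224],[-0.324,-0.151,0.224],[-0.324,-0.151,0.224],[-0.324,-0.151,0.224],[-0.324,-0.151,0.224],[-0.324,-0.151,0.224],[0,0,0]], claw=[70,70,70,70,70,70,70,70,70,70,70,70])

```text
time_s: 30.45
position: [0.4347, 0.1102, 0.1142]
tool_rot: [[0.687, 0.727, -0.014], [0.727, -0.687, 0.0], [-0.01, -0.01, -1.0]]
ft_force: [0.5, -0.5, 0.1]
grip_width: 0.0702
gripper_force: 0.0
```

Call:
arm_command(turn=[[0,0,0],[0,0,0]], xyz=[[0,0,0],[0,0,0]], claw=[70,70])

```text
time_s: 30.65
position: [0.439, 0.1104, 0.1156]
tool_rot: [[0.688, 0.725, -0.009], [0.725, -0.688, -0.0], [-0.006, -0.007, -1.0]]
ft_force: [-0.0, -0.2, 0.8]
grip_width: 0.0699
gripper_force: 0.0
```

Run:
```python
from plan import *
from M import M
x,y,w=M["B"]
view()
go(([x,y,.009],down(w)))
im,d=imaging.get_image("scene"); cv2.imwrite("pics/s4.png",cv2.resize(im[170:290,200:400],None,fx=4,fy=4,interpolation=cv2.INTER_CUBIC))
```

```text
top [463.9 256.2] [43.3 60.1] 43.3 area 154
scene [439. 116.] [71.8 50.7] 48.5 area 203
scene [466.6 254.5] [50.6 73.5] 44.4 area 202
t 30.75 at [0.4388, 0.1105, 0.1155] F [-0.5, 0.2, -0.1] w 0.07 g 0.0
3 rows: turn [-0.027, 0.026, -0.005] xyz [0.004, 0.001, 0.71]
```

View pics/s4.png

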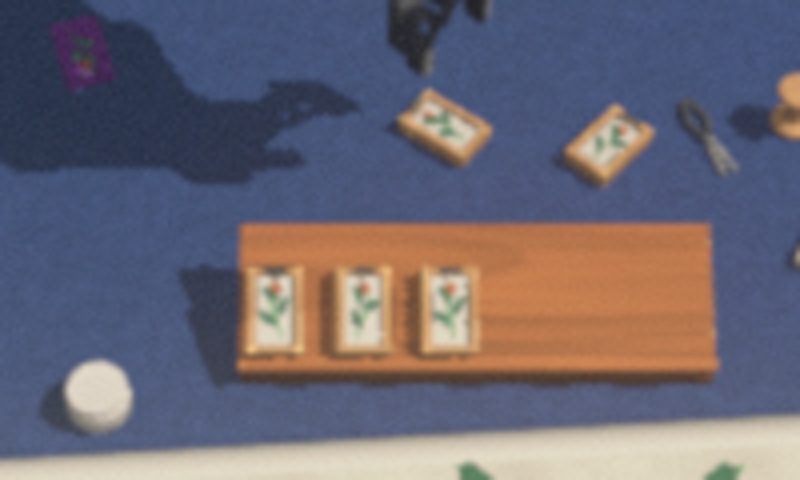

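The three placed miniatures at (274,310), (362,310) and (450,310) look square, flowers up the slope. I take B at (445,127).

Call:
arm_command(turn=[[-0.027,0.026,0],[-0.027,0.026,0],[-0.027,0.026,0],[0,0,0],[0,0,0],[0,0,0],[0,0,0],[0,0,0],[0,0,0]], xyz=[[0,0,0.9],[0,0,0.8],[0,0,0.43],[0,0,0],[0,0,0],[0,0,0],[0,0,0],[0,0,0],[0,0,0]], claw=[70,70,70,70,70,38,38,38,38], squeeze=30)

```text
time_s: 31.7
position: [0.4378, 0.1105, 0.0102]
tool_rot: [[0.688, 0.726, 0.002], [0.726, -0.688, 0.0], [0.002, 0.002, -1.0]]
ft_force: [-0.2, -0.8, 6.8]
grip_width: 0.0428
gripper_force: 29.6
```

Run:
```python
from plan import *
s=env.observe(); p=np.array(s["position"]);R=np.array(s["tool_rot"])
go((p+[0,0,.13],R),(bp(.039,-.050,.05)+[0,0,.05],onb(-bx)))
```

```text
t 31.7 at [0.4378, 0.1105, 0.0102] F [-0.2, -0.8, 6.8] w 0.0428 g 29.6
3 rows: turn [0.0, 0.0, 0.0] xyz [0.001, 0.001, -0.867]
11 rows: turn [0.2, -0.427, 0.896] xyz [0.439, 0.089, -0.083]
```

Call:
arm_command(turn=[[0,0,0],[0,0,0],[0,0,0],[0.2,-0.427,0.896],[0.2,-0.427,0.896],[0.2,-0.427,0.896],[0.2,-0.427,0.896],[0.2,-0.427,0.896],[0.2,-0.427,0.896],[0.2,-0.427,0.896],[0.2,-0.427,0.896],[0.2,-0.427,0.896]], xyz=[[0,0,-0.867],[0,0,-0.867],[0,0,-0.867],[0.439,0.089,-0.083],[0.439,0.089,-0.083],[0.439,0.089,-0.083],[0.439,0.089,-0.083],[0.439,0.089,-0.083],[0.439,0.089,-0.083],[0.439,0.089,-0.083],[0.439,0.089,-0.083],[0.439,0.089,-0.083]], claw=[38,38,38,38,38,38,38,38,38,38,38,38])

```text
time_s: 32.9
position: [0.6287, 0.1692, 0.144]
tool_rot: [[0.93, 0.093, -0.355], [0.097, -0.995, -0.006], [-0.354, -0.029, -0.935]]
ft_force: [-0.5, 0.4, -0.2]
grip_width: 0.0425
gripper_force: 31.4
```

Call:
arm_command(turn=[[0.2,-0.427,0.896],[0.2,-0.427,0.896],[0,0,0],[0,0,0],[0,0,0]], xyz=[[0.439,0.089,-0.083],[0.439,0.089,-0.083],[0,0,0],[0,0,0],[0,0,0]], claw=[38,38,38,38,38])

```text
time_s: 33.4
position: [0.6717, 0.163, 0.1354]
tool_rot: [[0.904, -0.061, -0.423], [-0.055, -0.998, 0.027], [-0.424, -0.001, -0.906]]
ft_force: [-0.5, -0.0, -0.9]
grip_width: 0.0427
gripper_force: 31.4
```

Run:
```python
from plan import *
go((bp(.039,-.050,.03),onb(-bx)),(bp(.039,-.050,.0105),onb(-bx)))
```

```text
t 33.4 at [0.6717, 0.163, 0.1354] F [-0.5, -0.0, -0.9] w 0.0427 g 31.4
2 rows: turn [-0.001, 0.008, 0.007] xyz [0.218, 0.003, 0.64]
1 rows: turn [0.0, 0.0, 0.0] xyz [0.0, -0.0, 0.39]
```

Call:
arm_command(turn=[[0,0,0.007],[0,0,0.007],[0,0,0],[0,0,0],[0,0,0],[0,0,0],[0,0,0],[0,0,0],[0,0,0],[0,0,0]], xyz=[[0.218,0.003,0.64],[0.218,0.003,0.64],[0,0,0.36],[0,0,0],[0,0,0.03],[0,0,0],[0.04,0,0],[0.04,0,0],[0,0,0],[0,0,0]], claw=[38,38,38,38,38,38,38,38,38,38])

```text
time_s: 34.4
position: [0.6582, 0.1636, 0.0499]
tool_rot: [[0.901, -0.063, -0.429], [-0.057, -0.998, 0.027], [-0.43, 0.0, -0.903]]
ft_force: [-12.8, 0.8, 11.8]
grip_width: 0.0428
gripper_force: 41.3
```

```bash
python3 -c "
from plan import *
bd()"
```

```text
board xyz mm [ 36.9 -50.   10.8] F [16.6 -0.   5.2] w 0.0428
```

Call:
arm_command(turn=[[0,0,0],[0,0,0],[0,0,0],[0,0,0],[0,0,0],[0,0,0],[0,0,0]], xyz=[[0,0,0],[0,0,0],[0,0,0],[0,0,-0.4],[0,0,-0.8],[-0.5,0,-0.8],[-0.8,0,-0.5]], claw=[50,54,54,54,54,54,54])

```text
time_s: 35.1
position: [0.6556, 0.1627, 0.1889]
tool_rot: [[0.904, -0.064, -0.423], [-0.058, -0.998, 0.027], [-0.424, 0.0, -0.906]]
ft_force: [0.4, 0.8, 0.1]
grip_width: 0.0541
gripper_force: 0.0
```

```bash
sed -i 's/132.3/-47.3/' M.py
python3 - <<'E'
from plan import *
from M import M
x,y,w=M["A"]
view()
go(([x,y,.12],down(w)))
E
```

```text
t 35.2 at [0.6544, 0.164, 0.1955] F [-0.1, -0.5, 0.6] w 0.0541 g 0.0
9 rows: turn [0.206, 0.519, 0.957] xyz [-0.421, -0.026, 0.275]
```

Call:
arm_command(turn=[[0.206,0.519,0.957],[0.206,0.519,0.957],[0.206,0.519,0.957],[0.206,0.519,0.957],[0.206,0.519,0.957],[0.206,0.519,0.957],[0.206,0.519,0.957],[0.206,0.519,0.957],[0.206,0.519,0.957],[0,0,0],[0,0,0],[0,0,0]], xyz=[[-0.421,-0.026,0.275],[-0.421,-0.026,0.275],[-0.421,-0.026,0.275],[-0.421,-0.026,0.275],[-0.421,-0.026,0.275],[-0.421,-0.026,0.275],[-0.421,-0.026,0.275],[-0.421,-0.026,0.275],[-0.421,-0.026,0.275],[0,0,0],[0,0,0],[0,0,0]], claw=[70,70,70,70,70,70,70,70,70,70,70,70])

```text
time_s: 36.4
position: [0.4673, 0.2507, 0.1154]
tool_rot: [[0.678, -0.735, -0.01], [-0.735, -0.678, -0.001], [-0.006, 0.008, -1.0]]
ft_force: [0.2, -0.3, 0.1]
grip_width: 0.0701
gripper_force: 0.0
```

Run:
```python
from plan import *
from M import M
x,y,w=M["A"]
view()
print(np.round(env.observe()["q"],1))
go(([x,y,.009],down(w)))
```

```text
top [476.8 241.8] [44.4 42.3] 42.0 area 178
scene [468.8 257.6] [45.5 79.8] 43.0 area 208
[1.530e+01 2.670e+01 8.740e+01 1.000e-01 6.650e+01 1.527e+02]
t 36.5 at [0.4672, 0.2506, 0.1153] F [-0.6, 0.7, 0.1] w 0.0703 g 0.0
3 rows: turn [0.031, 0.025, -0.006] xyz [-0.003, -0.008, 0.709]
```

Call:
arm_command(turn=[[0.031,0.025,0],[0.031,0.025,0],[0.031,0.025,0],[0,0,0],[0,0,0],[0,0,0],[0,0,0],[0,0,0],[0,0,0]], xyz=[[0,-0.01,0.9],[0,-0.01,0.8],[0,0,0.43],[0,0,0],[0,0,0],[0,0,0],[0,0,0],[0,0,0],[0,0,0]], claw=[64,64,64,64,64,38,38,38,38], squeeze=30)

```text
time_s: 37.4
position: [0.467, 0.2518, 0.0103]
tool_rot: [[0.678, -0.735, 0.003], [-0.735, -0.678, 0.0], [0.002, -0.002, -1.0]]
ft_force: [0.3, -0.1, 7.2]
grip_width: 0.0429
gripper_force: 30.2
```

Run:
```python
from plan import *
s=env.observe(); p=np.array(s["position"]);R=np.array(s["tool_rot"])
go((p+[0,0,.13],R),(bp(.039,-.120,.05)+[0,0,.05],onb(-bx)))
```

```text
t 37.4 at [0.467, 0.2518, 0.0103] F [0.3, -0.1, 7.2] w 0.0429 g 30.2
3 rows: turn [0.0, 0.0, 0.0] xyz [0.001, -0.002, -0.867]
9 rows: turn [-0.214, -0.531, -0.957] xyz [0.439, -0.186, -0.082]
```

Call:
arm_command(turn=[[0,0,0],[0,0,0],[0,0,0],[-0.214,-0.531,-0.957],[-0.214,-0.531,-0.957],[-0.214,-0.531,-0.957],[-0.214,-0.531,-0.957],[-0.214,-0.531,-0.957],[-0.214,-0.531,-0.957],[-0.214,-0.531,-0.957],[-0.214,-0.531,-0.957],[-0.214,-0.531,-0.957]], xyz=[[0,0,-0.867],[0,0,-0.867],[0,0,-0.867],[0.439,-0.186,-0.082],[0.439,-0.186,-0.082],[0.439,-0.186,-0.082],[0.439,-0.186,-0.082],[0.439,-0.186,-0.082],[0.439,-0.186,-0.082],[0.439,-0.186,-0.082],[0.439,-0.186,-0.082],[0.439,-0.186,-0.082]], claw=[38,38,38,38,38,38,38,38,38,38,38,38])

```text
time_s: 38.6
position: [0.6771, 0.2321, 0.1354]
tool_rot: [[0.903, -0.06, -0.425], [-0.054, -0.998, 0.026], [-0.426, -0.0, -0.905]]
ft_force: [1.0, 0.3, 0.4]
grip_width: 0.0427
gripper_force: 31.2
```

Call:
arm_command(turn=[[0,0,0],[0,0,0],[0,0,0]], xyz=[[0,0,0],[0,0,0],[0,0,0]], claw=[38,38,38])

```text
time_s: 38.9
position: [0.6757, 0.2326, 0.1357]
tool_rot: [[0.904, -0.063, -0.423], [-0.057, -0.998, 0.026], [-0.424, 0.001, -0.906]]
ft_force: [0.0, -0.5, -1.1]
grip_width: 0.0428
gripper_force: 31.2
```

Run:
```python
from plan import *
go((bp(.039,-.120,.03),onb(-bx)),(bp(.039,-.120,.0105),onb(-bx)))
print(np.round(env.observe()["q"],1))
```

```text
t 38.9 at [0.6757, 0.2326, 0.1357] F [0.0, -0.5, -1.1] w 0.0428 g 31.2
2 rows: turn [0.002, 0.009, -0.006] xyz [0.223, -0.001, 0.641]
1 rows: turn [0.0, 0.0, 0.0] xyz [0.0, -0.0, 0.39]
[  7.8  56.4  26.5   5.6 121.7 103.3]
```

Call:
arm_command(turn=[[0,0,0],[0,0,0],[0,0,0],[0,0,0],[0,0,0],[0,0,0],[0,0,0],[0,0,0],[0,0,0],[0,0,0]], xyz=[[0.223,0,0.64],[0.223,0,0.64],[0,0,0.36],[0,0,0],[0,0,0.03],[0,0,0],[0.04,0,0],[0.04,0,0],[0,0,0],[0,0,0]], claw=[38,38,38,38,38,38,38,38,38,38])

```text
time_s: 39.9
position: [0.6645, 0.2332, 0.0471]
tool_rot: [[0.903, -0.062, -0.425], [-0.057, -0.998, 0.026], [-0.426, 0.001, -0.905]]
ft_force: [-0.1, 0.3, -0.8]
grip_width: 0.0426
gripper_force: 39.8
```

```bash
python3 -c "
from plan import *
bd()"
```

```text
board xyz mm [  33.9 -119.8    9.2] F [-0.3 -0.3 -0.8] w 0.0426
```

Call:
arm_command(turn=[[0,0,0],[0,0,0],[0,0,0],[0,0,0]], xyz=[[0.04,0,0.01],[0.02,0,0],[0,0,0],[0,0,0]], claw=[38,38,38,38])

```text
time_s: 40.3
position: [0.6654, 0.2333, 0.0466]
tool_rot: [[0.901, -0.061, -0.429], [-0.056, -0.998, 0.025], [-0.43, 0.001, -0.903]]
ft_force: [-9.1, -0.3, 7.9]
grip_width: 0.0424
gripper_force: 40.1
```

```bash
python3 -c "
from plan import *
bd()"
```

```text
board xyz mm [  32.9 -120.     9.1] F [11.5  0.9  3.3] w 0.0424
```

Ledge contact. I release, back away, then clear the view for a check.

Call:
arm_command(turn=[[0,0,0],[0,0,0],[0,0,0],[0,0,0],[0,0,0],[0,0,0],[0,0,0],[0,0,0],[0,0,0],[0,0,0],[0,0,0],[0,0,0]], xyz=[[0,0,0],[0,0,0],[0,0,0],[0,0,-0.4],[0,0,-0.8],[-0.5,0,-0.8],[-0.9,0,-0.5],[-0.95,0.3,0.4],[-0.95,0.3,0.4],[-0.95,0.3,0.4],[-0.9,0.3,0],[0,0,0]], claw=[50,54,54,54,54,54,54,54,54,54,54,54])

```text
time_s: 41.5
position: [0.4735, 0.1895, 0.2153]
tool_rot: [[0.904, -0.062, -0.423], [-0.056, -0.998, 0.026], [-0.424, 0.001, -0.906]]
ft_force: [1.2, -0.0, 0.4]
grip_width: 0.0538
gripper_force: 0.0
```

Run:
```python
from plan import *
for n in("top","scene"):
    im,d=imaging.get_image(n); P=cloud(n,d); P[d==0]=9
    if n=="top": cv2.imwrite("pics/t5.png",cv2.resize(im[125:260,100:440],None,fx=2.35,fy=2.35,interpolation=cv2.INTER_CUBIC))
    if n=="scene": cv2.imwrite("pics/s5.png",cv2.resize(im[205:285,240:400],None,fx=5,fy=5,interpolation=cv2.INTER_CUBIC))
    L=P-O; Q=np.stack([L@bx,L@by,L@bn],-1)
    m=((Q[...,2]>.0125)&(Q[...,2]<.024)&(Q[...,0]>-.03)&(Q[...,0]<.12)&(abs(Q[...,1])<.2)).astype(np.uint8)
    k,l,st,_=cv2.connectedComponentsWithStats(m)
    for i in range(1,k):
        if st[i,4]>60:
            q=Q[l==i]; r=cv2.minAreaRect((q[:,:2]*1000).astype(np.float32)); print(n,np.round(r[0],1),np.round(r[1],1),round(r[2],1),"h",np.percentile(q[:,2],[10,50,90]).round(4),"x2-98",np.percentile(q[:,0],[2,98]).round(4))
    lg=Q[(Q[...,2]>.004)&(Q[...,2]<.0095)&(Q[...,0]<.01)&(Q[...,0]>-.03)&(abs(Q[...,1])<.19)]
    print("ledge",np.percentile(lg[:,0],[2,50,98]).round(4))
print(env.observe()["position"].round(3))
```

```text
top [ 35.9 -43.3] [33.6 73.4] 89.5 h [0.013  0.0153 0.0178] x2-98 [0.0007 0.0699]
top [34.4 21.7] [75.8 44.2] 0.1 h [0.0132 0.0153 0.0179] x2-98 [0.0001 0.0704]
top [34.9 90.4] [73.2 43.9] 0.0 h [0.013  0.0151 0.0182] x2-98 [0.0013 0.0697]
top [ 35.5 161.3] [73.9 44.1] 1.6 h [0.013 0.015 0.018] x2-98 [0.0013 0.0698]
ledge [-0.013  -0.0079  0.0059]
scene [ 32.9 156.7] [70.3 41.6] 0.1 h [0.0132 0.0152 0.0188] x2-98 [0.0007 0.0679]
scene [31.1 86.9] [41.5 73.7] 89.5 h [0.0132 0.0157 0.0193] x2-98 [0.0002 0.0675]
scene [33.6 17. ] [41.7 67.8] 89.3 h [0.0132 0.0165 0.0205] x2-98 [0.0001 0.0672]
scene [ 31.  -52.5] [42.2 74. ] 88.3 h [0.0134 0.0161 0.0197] x2-98 [-0.0001  0.0673]
scene [  33.5 -122.7] [42.9 68.3] 88.8 h [0.013  0.0157 0.0192] x2-98 [-0.0003  0.0669]
ledge [-0.0119 -0.0053  0.0048]
[0.477 0.19  0.213]
```

View pics/t5.png

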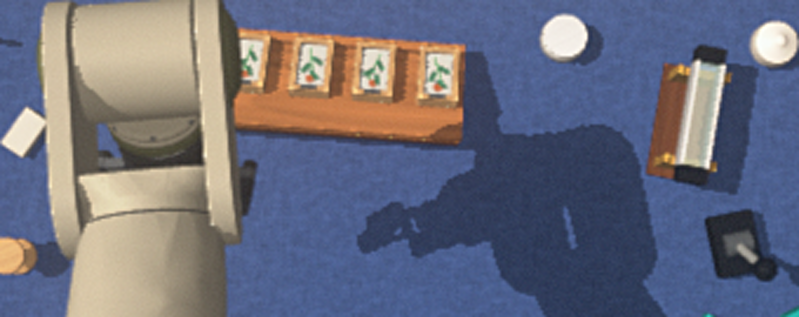

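View pics/s5.png

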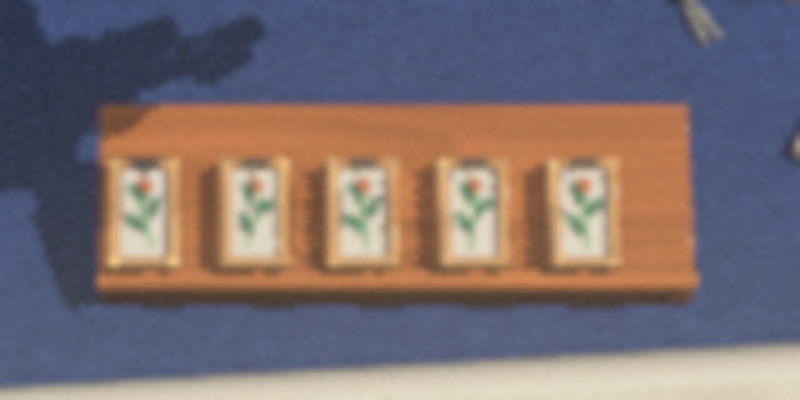

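All five miniatures are flat, square (within 2°) and against the ledge, in s5 at x = 145, 253, 362, 473, 583. The magnifier is on its rest at t5 (705,115). Now the lever at t5 (735,245), using closed fingers.

Run:
```python
from plan import *
pv=np.array([.4648,-.3826,0]); e=np.array([np.cos(np.radians(12)),np.sin(np.radians(12)),0])
go((pv-.078*e+[0,0,.2],down(12)),(pv-.078*e+[0,0,.082],down(12)))
```

```text
t 41.6 at [0.4772, 0.19, 0.2133] F [0.6, -0.4, 0.4] w 0.0543 g 0.0
14 rows: turn [-0.048, 0.356, -0.219] xyz [-0.174, 0.834, 0.053]
3 rows: turn [0.0, 0.0, 0.0] xyz [0.0, 0.0, 0.787]
```

Call:
arm_command(turn=[[-0.048,0.356,-0.219],[-0.048,0.356,-0.219],[-0.048,0.356,-0.219],[-0.048,0.356,-0.219],[-0.048,0.356,-0.219],[-0.048,0.356,-0.219],[-0.048,0.356,-0.219]], xyz=[[-0.174,0.834,0.053],[-0.174,0.834,0.053],[-0.174,0.834,0.053],[-0.174,0.834,0.053],[-0.174,0.834,0.053],[-0.174,0.834,0.053],[-0.174,0.834,0.053]], claw=[0,0,0,0,0,0,0])

```text
time_s: 42.3
position: [0.4132, -0.1036, 0.2127]
tool_rot: [[0.973, 0.074, -0.218], [0.076, -0.997, -0.002], [-0.218, -0.015, -0.976]]
ft_force: [1.3, -0.8, -0.0]
grip_width: 0.0001
gripper_force: 0.0
```

Call:
arm_command(turn=[[-0.048,0.356,-0.219],[-0.048,0.356,-0.219],[-0.048,0.356,-0.219],[-0.048,0.356,-0.219],[-0.048,0.356,-0.219],[-0.048,0.356,-0.219],[-0.048,0.356,-0.219],[0,0,0],[0,0,0],[0,0,0]], xyz=[[-0.174,0.834,0.053],[-0.174,0.834,0.053],[-0.174,0.834,0.053],[-0.174,0.834,0.053],[-0.174,0.834,0.053],[-0.174,0.834,0.053],[-0.174,0.834,0.053],[0,0,0],[0,0,0],[0,0,0]], claw=[0,0,0,0,0,0,0,0,0,0])

```text
time_s: 43.3
position: [0.3892, -0.3983, 0.1987]
tool_rot: [[0.978, 0.208, -0.003], [0.208, -0.978, 0.001], [-0.002, -0.001, -1.0]]
ft_force: [-0.5, 0.7, -0.2]
grip_width: 0.0
gripper_force: 0.0
```

Run:
```python
from plan import *
pv=np.array([.4648,-.3826,0]); e=np.array([np.cos(np.radians(12)),np.sin(np.radians(12)),0])
go((pv-.080*e+[0,0,.082],down(12)))
im,d=imaging.get_image("scene"); P=cloud("scene",d); g=cv2.cvtColor(im,cv2.COLOR_BGR2GRAY)
l=P-pv; u=l@e; v=-l[...,0]*e[1]+l[...,1]*e[0]
m=(d>0)&(abs(u)<.09)&(abs(v)<.035)&(l[...,2]>.075)&(l[...,2]<.12); print(m.sum(),u[m].mean(),v[m].mean(),l[m][:,2].max() if m.sum() else 0)
```

```text
t 43.3 at [0.3892, -0.3983, 0.1987] F [-0.5, 0.7, -0.2] w 0.0 g 0.0
3 rows: turn [-0.006, 0.009, 0.002] xyz [-0.017, 0.003, 0.778]
60 -0.023355519507574325 0.004606463052429445 0.11223954101646734
```

Call:
arm_command(turn=[[0,0,0],[0,0,0],[0,0,0],[0,0,0],[0,0,0]], xyz=[[-0.017,0,0.778],[-0.017,0,0.778],[-0.017,0,0.778],[0,0,0],[0,0,0]], claw=[0,0,0,0,0])

```text
time_s: 43.85
position: [0.3866, -0.3989, 0.0835]
tool_rot: [[0.978, 0.209, -0.002], [0.209, -0.978, -0.0], [-0.002, -0.0, -1.0]]
ft_force: [1.0, -0.4, 0.4]
grip_width: 0.0001
gripper_force: 0.0
```

Call:
arm_command(turn=[[0,0,0],[0,0,0],[0,0,0],[0,0,0],[0,0,0],[0,0,0],[0,0,0],[0,0,0],[0,0,0]], xyz=[[0.25,0,0],[0.25,0,0],[0.25,0,0],[0.25,0,0],[0.25,0,0],[0.25,0,0],[0.25,0,0],[0,0,0],[0,0,0]], claw=[0,0,0,0,0,0,0,0,0])

```text
time_s: 44.75
position: [0.4717, -0.3807, 0.0821]
tool_rot: [[0.978, 0.208, -0.002], [0.208, -0.978, 0.0], [-0.002, -0.001, -1.0]]
ft_force: [-0.2, 0.3, -0.6]
grip_width: -0.0
gripper_force: 0.0
```

Call:
arm_command(turn=[[0,0,0],[0,0,0],[0,0,0],[0,0,0]], xyz=[[0.08,0,0],[0.08,0,0],[0,0,0],[0,0,0]], claw=[0,0,0,0])

```text
time_s: 45.15
position: [0.4789, -0.3794, 0.0822]
tool_rot: [[0.978, 0.208, -0.003], [0.208, -0.978, 0.0], [-0.003, -0.001, -1.0]]
ft_force: [-3.9, -1.5, -0.4]
grip_width: -0.0004
gripper_force: 1.8
```

Call:
arm_command(turn=[[0,0,0],[0,0,0],[0,0,0]], xyz=[[0.05,0,0],[0,0,0],[0,0,0]], claw=[0,0,0])

```text
time_s: 45.45
position: [0.4794, -0.3793, 0.0822]
tool_rot: [[0.978, 0.207, -0.007], [0.207, -0.978, 0.0], [-0.007, -0.002, -1.0]]
ft_force: [-14.5, -3.7, 3.2]
grip_width: 0.0001
gripper_force: 7.4
```

Hard stop at 15 N, so the lever is fully over. I back off and check everything.

Call:
arm_command(turn=[[0,0,0],[0,0,0],[0,0,0],[0,0,0],[0,0,0],[0,0,0],[0,0,0],[0,0,0],[0,0,0],[0,0,0]], xyz=[[-0.3,0,0],[-0.4,0,0],[0,0,-0.8],[0,0,-0.9],[0,0,-0.9],[-0.6,0.5,-0.6],[-0.6,0.8,0],[-0.6,0.8,0],[0,0,0],[0,0,0]], claw=[0,0,0,0,0,0,0,0,0,0])

```text
time_s: 46.45
position: [0.381, -0.5081, 0.242]
tool_rot: [[0.979, 0.206, -0.001], [0.206, -0.979, 0.001], [-0.001, -0.001, -1.0]]
ft_force: [0.0, 0.1, -0.2]
grip_width: 0.0001
gripper_force: 0.0
```

Run:
```python
from plan import *
im,d=imaging.get_image("top"); P=cloud("top",d)
cv2.imwrite("pics/t6.png",cv2.resize(im[120:300,80:480],None,fx=2,fy=2,interpolation=cv2.INTER_CUBIC))
L=P-O; Q=np.stack([L@bx,L@by,L@bn],-1)
m=((d>0)&(Q[...,2]>.0125)&(Q[...,2]<.024)&(Q[...,0]>-.03)&(Q[...,0]<.12)&(abs(Q[...,1])<.2)).astype(np.uint8)
k,l,st,_=cv2.connectedComponentsWithStats(m)
for i in range(1,k):
    if st[i,4]>60:
        q=Q[l==i]; r=cv2.minAreaRect((q[:,:2]*1000).astype(np.float32)); print(np.round(r[0],1),np.round(r[1],1),round(r[2],1))
pv=np.array([.4648,-.3826,0]); e=np.array([np.cos(np.radians(12)),np.sin(np.radians(12)),0])
l=P-pv; u=l@e; v=-l[...,0]*e[1]+l[...,1]*e[0]
m=(d>0)&(abs(u)<.09)&(abs(v)<.035)&(l[...,2]>.075)&(l[...,2]<.13); print("ball",m.sum(),u[m].mean(),v[m].mean())
print(env.observe()["position"])
```

```text
[  35.  -118.1] [44.9 71.9] 88.8
[ 35.3 -48.5] [44.6 71.2] 89.7
[34.9 21.9] [43.9 73.9] 89.4
[35.3 90.7] [71.8 44. ] 0.3
[ 35.7 161.3] [71.2 44.1] 1.5
ball 93 0.03764798631245657 0.0016035810683879706
[ 0.38165415 -0.50716478  0.24231037]
```

View pics/t6.png

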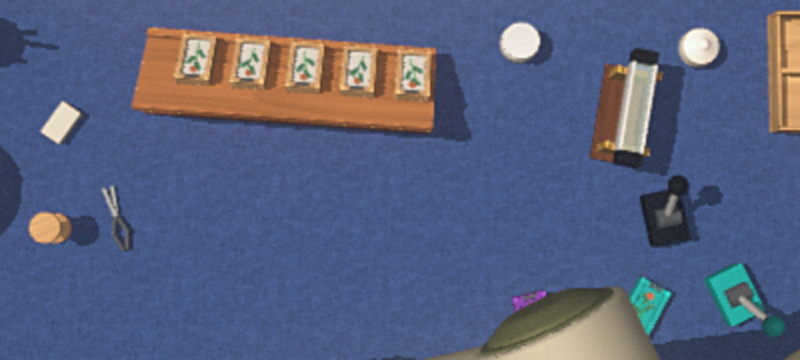

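The view shows the five miniatures in a row on the board at (195–413, 57–73), the magnifier on its rest at (635,105), the lever thrown over at (678,185), and nothing else moved. I hand the job in.

```bash
python3 -c "
from rig import env
print(env.close_job())"
```

```text
the job is handed in; nothing more can be done
None
```

The job is handed in at about 47 s of the 210 s: the magnifier is level on its rest, all five miniatures are flat and square against the ledge with their flower ends up the slope, and the black lamp lever is thrown fully over to its stop.

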